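Turn washed flex carriers face up at the tipping fence and stack them crosswise

TASK

The flex carriers are back from the wash and must dry: turn over each one that lies pockets down, pushing it up against the grey tipping fence until it tips up and then laying it over on its back. Stack all carriers pockets up on the drying stand, two to a layer and each layer square across the one below: the first two across the bearer bars, one just inside the lugs at each end with an air gap between, the next two across those in the same way, one near each of their ends, and if there is a fifth, across these, at either side or in the middle. Leave the syringe, the screwdriver and the carton where they are.

Things in the scene. Friction and masses are not known exactly. Their poses are not given: they have to be found in the camera images.
- carrier_1: Flat aluminium flex carrier, 126 long x 44 wide x 12 mm thick, about 0.16 kg, may be absent. Origin at its middle (6 mm above what it lies on when flat). x along its length, y across its width, z out of its pocket face: a row of four recessed pockets with dark floors; the other face (back) is plain, with four tiny screw heads. Starts back up (pockets down).
- carrier_2: Flat aluminium flex carrier, 126 long x 44 wide x 12 mm thick, about 0.16 kg, may be absent. Origin at its middle (6 mm above what it lies on when flat). x along its length, y across its width, z out of its pocket face: a row of four recessed pockets with dark floors; the other face (back) is plain, with four tiny screw heads. Starts back up (pockets down).
- carrier_3: Flat aluminium flex carrier, 126 long x 44 wide x 12 mm thick, about 0.16 kg, may be absent. Origin at its middle (6 mm above what it lies on when flat). x along its length, y across its width, z out of its pocket face: a row of four recessed pockets with dark floors; the other face (back) is plain, with four tiny screw heads. Starts back up (pockets down), before the fence.
- carrier_4: Flat aluminium flex carrier, 126 long x 44 wide x 12 mm thick, about 0.16 kg, may be absent. Origin at its middle (6 mm above what it lies on when flat). x along its length, y across its width, z out of its pocket face: a row of four recessed pockets with dark floors; the other face (back) is plain, with four tiny screw heads. Starts pockets up.
- carrier_5: Flat aluminium flex carrier, 126 long x 44 wide x 12 mm thick, about 0.16 kg, may be absent. Origin at its middle (6 mm above what it lies on when flat). x along its length, y across its width, z out of its pocket face: a row of four recessed pockets with dark floors; the other face (back) is plain, with four tiny screw heads. Starts pockets up.
- fence: Fixed grey tipping fence. Origin mid toe, on the bench; x points into it (push direction), y along it. Two cheeks, y = +-34 to +-78 mm; 68 mm finger gap between. Face climbs at 40 deg from the toe (x 0) to x 19, z 16 mm, then at 65 deg to x 32, z 45. Smooth, slippery. A carrier pushed in long side first rides up and leans at about 48 deg, foot at the toe, top edge 40 mm up. 4 mm flange behind, x 29 to 75.
- stand: Fixed drying stand. Origin on the bench at its middle. Dark 94 x 110 x 6 mm base plate, on it two bright bearer bars along the stand's x, 156 x 16 mm, centred at y = +-42 mm, tops 30 mm above the bench; their last 6 mm at each end (x = +-72 to 78) are lugs 10 mm higher. Carriers of the 1st layer lie along its y (middle at z 36 mm), of the 2nd along x (z 48), of the 3rd along y (z 60). 84 mm high stages close behind.
- across_1 (a point): Middle of one place for a carrier lying across the bearers (1st and 3rd layer, length along the stand's y): 40 mm from the stand's middle towards its +x, at bearer-top height.
- across_2 (a point): Middle of the other place across the bearers: 40 mm towards the stand's -x, at bearer-top height.
- along_1 (a point): Middle of one place for a carrier of the 2nd layer (length along the stand's x): 40 mm from the stand's middle towards its +y, at bearer-top height.
- along_2 (a point): Middle of the other 2nd-layer place: 40 mm towards the stand's -y, at bearer-top height.
- syringe: Grey adhesive syringe lying near the fence, 102 mm long, 22 mm thick; leave it alone.
- screwdriver: Screwdriver lying at the left, 168 mm long, 24 mm thick; leave it alone.
- slide_box: Small closed white carton left of the carriers, 41 x 85 x 30 mm; leave it alone.

How it is judged:
On the way:
1. a carrier that lay pockets down stands tipped up against the fence (((angle between carrier_1's own z axis and vertical between 0.7 and 2.44 rad and contact force between carrier_1 and fence above 0.05 N) or (angle between carrier_2's own z axis and vertical between 0.7 and 2.44 rad and contact force between carrier_2 and fence above 0.05 N) or (angle between carrier_3's own z axis and vertical between 0.7 and 2.44 rad and contact force between carrier_3 and fence above 0.05 N))), for 0.2 s.
At the end, for the whole second after the job is handed in: every carrier lies at rest, pockets up (within 7 deg), in its layer, within 17 mm of one of that layer's two places (the fifth may also lie in the middle) and square across the layer below within 10 deg (angle between each of carrier_1, carrier_2, carrier_3, carrier_4, carrier_5's own z axis and vertical below 0.12 rad and linear speed of each of carrier_1, carrier_2, carrier_3, carrier_4, carrier_5 below 0.02 m/s and ((z of carrier_1 in the frame of stand between 0.031 and 0.041 m and angle between the x axis of carrier_1 and the y axis of stand, either way round below 0.18 rad and (horizontal distance between carrier_1 and across_1 below 0.017 m or horizontal distance between carrier_1 and across_2 below 0.017 m)) or (z of carrier_1 in the frame of stand between 0.043 and 0.053 m and angle between the x axis of carrier_1 and the x axis of stand, either way round below 0.18 rad and (horizontal distance between carrier_1 and along_1 below 0.017 m or horizontal distance between carrier_1 and along_2 below 0.017 m)) or (z of carrier_1 in the frame of stand between 0.055 and 0.065 m and angle between the x axis of carrier_1 and the y axis of stand, either way round below 0.18 rad and (horizontal distance between carrier_1 and across_1 below 0.017 m or horizontal distance between carrier_1 and across_2 below 0.017 m or horizontal distance between carrier_1 and stand below 0.017 m))) and ((z of carrier_2 in the frame of stand between 0.031 and 0.041 m and angle between the x axis of carrier_2 and the y axis of stand, either way round below 0.18 rad and (horizontal distance between carrier_2 and across_1 below 0.017 m or horizontal distance between carrier_2 and across_2 below 0.017 m)) or (z of carrier_2 in the frame of stand between 0.043 and 0.053 m and angle between the x axis of carrier_2 and the x axis of stand, either way round below 0.18 rad and (horizontal distance between carrier_2 and along_1 below 0.017 m or horizontal distance between carrier_2 and along_2 below 0.017 m)) or (z of carrier_2 in the frame of stand between 0.055 and 0.065 m and angle between the x axis of carrier_2 and the y axis of stand, either way round below 0.18 rad and (horizontal distance between carrier_2 and across_1 below 0.017 m or horizontal distance between carrier_2 and across_2 below 0.017 m or horizontal distance between carrier_2 and stand below 0.017 m))) and ((z of carrier_3 in the frame of stand between 0.031 and 0.041 m and angle between the x axis of carrier_3 and the y axis of stand, either way round below 0.18 rad and (horizontal distance between carrier_3 and across_1 below 0.017 m or horizontal distance between carrier_3 and across_2 below 0.017 m)) or (z of carrier_3 in the frame of stand between 0.043 and 0.053 m and angle between the x axis of carrier_3 and the x axis of stand, either way round below 0.18 rad and (horizontal distance between carrier_3 and along_1 below 0.017 m or horizontal distance between carrier_3 and along_2 below 0.017 m)) or (z of carrier_3 in the frame of stand between 0.055 and 0.065 m and angle between the x axis of carrier_3 and the y axis of stand, either way round below 0.18 rad and (horizontal distance between carrier_3 and across_1 below 0.017 m or horizontal distance between carrier_3 and across_2 below 0.017 m or horizontal distance between carrier_3 and stand below 0.017 m))) and ((z of carrier_4 in the frame of stand between 0.031 and 0.041 m and angle between the x axis of carrier_4 and the y axis of stand, either way round below 0.18 rad and (horizontal distance between carrier_4 and across_1 below 0.017 m or horizontal distance between carrier_4 and across_2 below 0.017 m)) or (z of carrier_4 in the frame of stand between 0.043 and 0.053 m and angle between the x axis of carrier_4 and the x axis of stand, either way round below 0.18 rad and (horizontal distance between carrier_4 and along_1 below 0.017 m or horizontal distance between carrier_4 and along_2 below 0.017 m)) or (z of carrier_4 in the frame of stand between 0.055 and 0.065 m and angle between the x axis of carrier_4 and the y axis of stand, either way round below 0.18 rad and (horizontal distance between carrier_4 and across_1 below 0.017 m or horizontal distance between carrier_4 and across_2 below 0.017 m or horizontal distance between carrier_4 and stand below 0.017 m))) and ((z of carrier_5 in the frame of stand between 0.031 and 0.041 m and angle between the x axis of carrier_5 and the y axis of stand, either way round below 0.18 rad and (horizontal distance between carrier_5 and across_1 below 0.017 m or horizontal distance between carrier_5 and across_2 below 0.017 m)) or (z of carrier_5 in the frame of stand between 0.043 and 0.053 m and angle between the x axis of carrier_5 and the x axis of stand, either way round below 0.18 rad and (horizontal distance between carrier_5 and along_1 below 0.017 m or horizontal distance between carrier_5 and along_2 below 0.017 m)) or (z of carrier_5 in the frame of stand between 0.055 and 0.065 m and angle between the x axis of carrier_5 and the y axis of stand, either way round below 0.18 rad and (horizontal distance between carrier_5 and across_1 below 0.017 m or horizontal distance between carrier_5 and across_2 below 0.017 m or horizontal distance between carrier_5 and stand below 0.017 m)))); the robot touches nothing.
It fails at once if a bystander (syringe, screwdriver, carton) is pushed more than 6 cm (distance of any of syringe, screwdriver, slide_box from where it was at the start of the episode above 0.06 m).
Of carrier_1, carrier_2, carrier_3, carrier_4, carrier_5 only 4 to 5 are there at a start; the rules pass over those that are not, and their reading is None.
At some moment in a run one of carrier_1, carrier_2, carrier_3, carrier_4, carrier_5 may be knocked a few centimetres aside while the robot is not near it.
Once in a run the grip may slacken for a moment while it holds something.
It also fails if it takes over 210 s, if anything falls off the work surface, if the arm or the gripper's body presses on something with over 40 N, if the wrist force passes 120 N, or if a joint passes its speed limit or range.

ROBOT

A 6-joint arm with a two-finger parallel gripper is mounted at the origin on a cart in front of the work surface, level with it; the furniture and walls round the work are solid. World frame = base frame: x ahead of the robot, y to its left, z up, the work surface at z = 0. Lengths are in m, angles in rad, forces in N, time in s.
With the tool pointing down it reaches from about 0.325 to 0.9 m from the base axis. Payload 6.1 kg.
Tool frame: the origin (TCP) lies midway between the tips of the shut fingers; the grasp point (between the pads) lies 19 mm behind it (r.grip_point_offset is the distance from the TCP to the grasp point, in m); z points along the fingers, x is the direction in which the jaws open and shut, and the axes are right-handed (so a half turn about z gives the same grasp; the last joint's range is limited). The gripper opens to 87 mm and grips with 3 to 60 N. Pads are 19 mm wide; open, the fingers measure 117 mm over their backs; the gripper's body (75 mm by 190 mm) begins 51 mm behind the grasp point.
Start: joints at [1.17, 0.22, 1.526, -0, 1.395, -0.126], TCP at [0.17, 0.602, 0.223] pointing down, gripper open.
Joint ranges: [-2.98, 2.98], [-0.91, 2.08], [0.09, 2.57], [-1.24, 4.39], [0.2, 2.65], [-2.68, 2.68]. Speed limits (rad/s): [2.57, 2.57, 3.01, 3.14, 3.14, 3.14].

INTERFACE

Orientations are given as a unit quaternion [x, y, z, w].
In Python, from bench import r, viewer gives the robot as it stands.
- The arm moves only by the shell command python3 -m creep 'ROWS' [OPENING]. ROWS is JSON, a list of rows, each a list of 2 entries, a list of its own where there are three numbers: the shift along the tool's x, y, z in m, then the turn, a rotation vector about the tool's x, y, z in degrees. In form: [[[dx, dy, dz], [ax, ay, az]], ...]. A call has 1 to 20 rows; each row shifts and turns the commanded pose from where the row before left it, along the tool's axes as they then stand; what a row does not reach is not made up. A row lasts 1/12 s, in which the tool goes at most 41.7 mm and 7.16 degrees, less where a joint would pass 70% of its speed; a pose out of reach is approached as far as the arm can. A call with a gripper value outside its range is refused whole. OPENING is the closure, from 0 (fully open) to 1 (shut), set as the call begins (- or left out, the last holds). The fingers move at their own pace and stop on an object; the grip force is fixed at half the most. Time passes only in rows, so rows that do not move let the fingers close. It gives the time, the measured TCP pose, the force and the opening at its end, in the units of the state.
- r.state(): the state, without advancing time (a new reading comes with each control period).
- viewer.camera(name): name is "side" or "top" or "wrist"; returns (picture, depth): 384x512x3 uint8, blue, green, red; 384x512 float32, m along the optical axis (not along the pixel's ray), 0 where there is no reading.
- viewer.get_calibration(name): a dict with "vertical_fov" (degrees; the focal length in pixels is half the picture's height over the tangent of half this angle, whatever the lens; pixels are square), "cx", "cy" (the principal point, pixels), "cam_to_world" (4x4, takes a point from camera to world coordinates). Camera axes: x right, y down, z forward; pixel columns grow to the right and rows downward; lengths in m; the calibration is good to about 2 mm. The wrist camera is an equidistant fisheye: a pixel r from the principal point sees the ray r / f radians off the axis. A picture is of the moment at which its call begins: read the wrist's pose just before it. get_calibration takes no time and is no camera call; for the wrist camera it gives the pose at the moment of the call.
- r.job_done(): hands the job in, once; it reports no verdict.
The state is a dict: "time": time; "joint_positions": joint angles; "dq": joint speeds; "joint_torque": joint torques, N m; "tcp_pos": TCP position; "tcp_rot": TCP orientation; "wrist_force": force on the tool from outside, world axes, zero at the start; "wrist_torque": the same for the moment, N m; "width": finger opening in m.
Only numpy, scipy, OpenCV 4.12 (cv2) and the standard library are available. Lean on these libraries where they do the work, as an engineer would, in place of code of your own. Each camera call takes 0.05 s, during which the arm holds its last target.

## Working session

There is one attempt and no reset: what is moved stays moved. The work goes in short steps, Python scripts to look and compute and a shell command to move; the robot and the scene stay as the last step left them, time stands still between calls to the robot, and variables do not carry over. Pictures are saved under pics/ and viewed, and the job is handed in when it is done.

```bash
ls; mkdir -p pics
python3 - <<'E'
from bench import r, viewer
import cv2
print(r.state())
for n in ["side","top","wrist"]:
    p,d=viewer.camera(n); cv2.imwrite(f"pics/{n}0.png",p); c=viewer.get_calibration(n); print(n,c)
E
```

```text
pics
{'time': 0.0, 'joint_positions': array([ 1.16990458e+00,  2.21266570e-01,  1.52759959e+00, -2.89125560e-06,
        1.39468311e+00, -1.26103047e-01]), 'dq': array([-0.00030214,  0.00066734, -0.00167643, -0.00071991, -0.00079869,
       -0.00060584]), 'joint_torque': array([ 1.06559070e-03, -4.94615293e+01, -3.87383652e+01,  6.98605506e-02,
        5.69038780e-02, -1.86306393e-04]), 'tcp_pos': array([0.16935475, 0.60098013, 0.22141829]), 'tcp_rot': array([ 7.97289741e-01,  6.03595983e-01, -8.47359945e-04,  4.88948489e-04]), 'wrist_force': array([ 0.88348411, -0.58557228, -0.53671249]), 'wrist_torque': array([ 0.01676013, -0.01256191, -0.01340506]), 'width': 0.0870546689037722}
side {'vertical_fov': 49.55725678234772, 'cx': 249.07356203894497, 'cy': 194.07243730469938, 'cam_to_world': array([[ 0.83319737, -0.32440459,  0.44782118, -0.11401279],
       [-0.55295685, -0.49547153,  0.66988558, -0.7616067 ],
       [ 0.00456869, -0.80577269, -0.59220732,  0.89453169],
       [ 0.        ,  0.        ,  0.        ,  1.        ]])}
top {'vertical_fov': 43.10932444943894, 'cx': 255.39177707185377, 'cy': 189.556260805623, 'cam_to_world': array([[ 0.00905157, -0.99723143,  0.07380744,  0.41374757],
       [-0.99991941, -0.00836944,  0.00954613,  0.1955396 ],
       [-0.00890197, -0.0738879 , -0.99722682,  1.45237122],
       [ 0.        ,  0.        ,  0.        ,  1.        ]])}
wrist {'vertical_fov': 65.70646984690485, 'cx': 254.42429007674824, 'cy': 191.78620791443885, 'cam_to_world': array([[ 0.27089593,  0.92935864,  0.25081452,  0.09989132],
       [ 0.96260604, -0.26093228, -0.07282827,  0.62086401],
       [-0.00223797,  0.26116445, -0.96529173,  0.38494439],
       [ 0.        ,  0.        ,  0.        ,  1.        ]])}
```

View pics/side0.png

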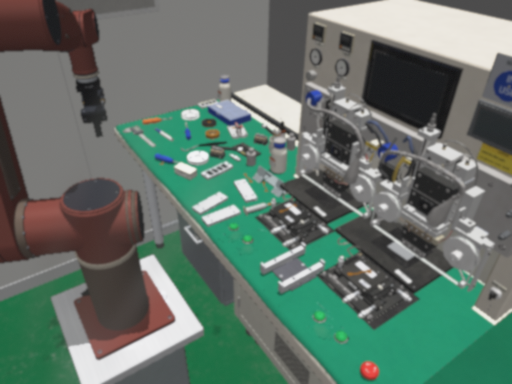

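View pics/top0.png

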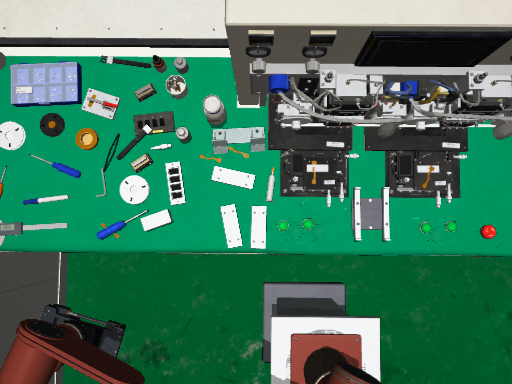

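View pics/wrist0.png

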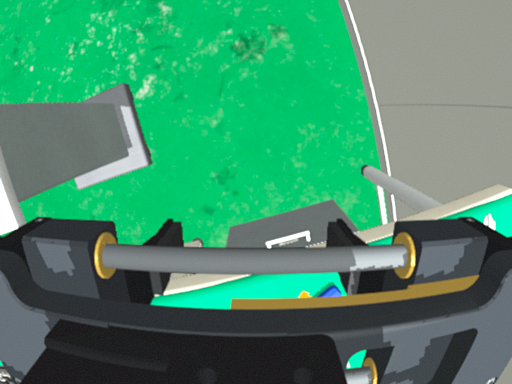

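Run:
```python
import cv2
p=cv2.imread("pics/top0.png")
cv2.imwrite("pics/crop0.png",cv2.resize(p[100:260,110:310],None,fx=4,fy=4,interpolation=cv2.INTER_CUBIC)[:600])
cv2.imwrite("pics/crop1.png",cv2.resize(p[160:260,330:470],None,fx=5,fy=5,interpolation=cv2.INTER_CUBIC))
```

```text
(no output)
```

View pics/crop0.png

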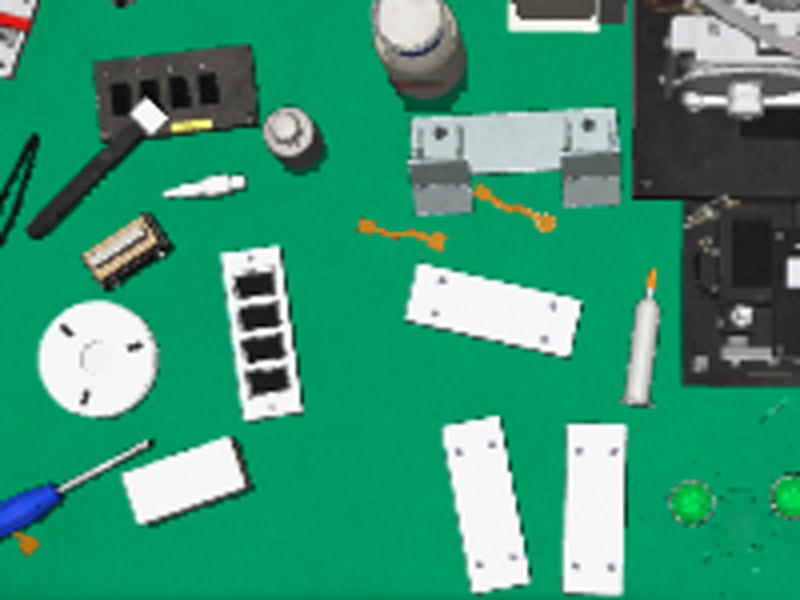

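View pics/crop1.png

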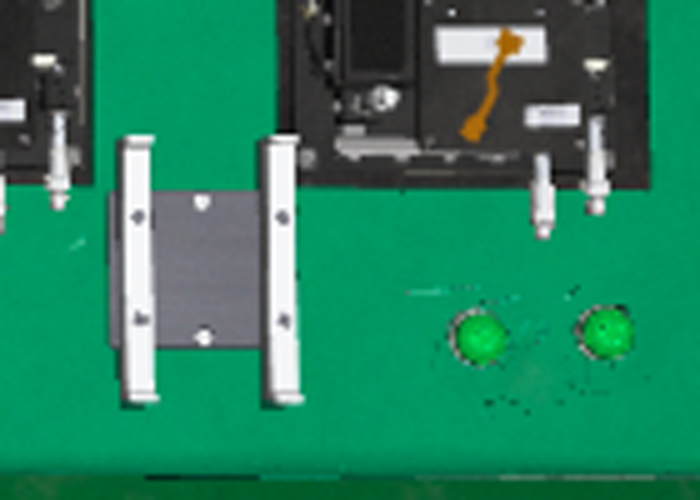

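```bash
cat > h.py <<'E'
import cv2, numpy as np
from bench import r, viewer
from scipy.spatial.transform import Rotation as R
def proj_plane(c,uv,z,shape=(384,512)):
    f=shape[0]/2/np.tan(np.radians(c["vertical_fov"]/2)); T=c["cam_to_world"]
    uv=np.atleast_2d(np.float64(uv)); 
    d=np.c_[(uv[:,0]-c["cx"])/f,(uv[:,1]-c["cy"])/f,np.ones(len(uv))]@T[:3,:3].T
    o=T[:3,3]; s=(z-o[2])/d[:,2]; return o+d*s[:,None]
def carriers(z=0.012,p=None,th=185,amin=300,amax=2500,name="top"):
    if p is None: p,_=viewer.camera(name)
    c=viewer.get_calibration(name)
    big=cv2.resize(p,None,fx=4,fy=4,interpolation=cv2.INTER_CUBIC)
    m=(big.min(2)>th).astype(np.uint8)
    cs,_=cv2.findContours(m,cv2.RETR_EXTERNAL,cv2.CHAIN_APPROX_NONE)
    out=[]
    for k in cs:
        if not amin*16<cv2.contourArea(k)<amax*16: continue
        uv=(k[:,0,:]+0.5)/4-0.5
        w=proj_plane(c,uv,z)[:,:2]
        (cx,cy),(a,b),ang=cv2.minAreaRect((w*1000).astype(np.float32))
        if a<b: a,b,ang=b,a,ang+90
        ang=(ang+90)%180-90
        out.append((uv.mean(0).round(),cx,cy,a,b,ang))
    return out
def show(z=0.012,**k):
    for o in carriers(z,**k):
        if 110<o[3]<145 and 35<o[4]<60: print("px",o[0],"xy mm %.1f %.1f  L %.1f W %.1f  ang(from x) %.1f"%o[1:])
def tcp():
    s=r.state(); rot=R.from_quat(s["tcp_rot"]).as_matrix()
    print("t %.2f tcp mm"%s["time"],(s["tcp_pos"]*1000).round(1),"toolx",rot[:,0].round(3),"y",rot[:,1].round(3),"z",rot[:,2].round(3),"F",s["wrist_force"].round(1),"w %.1f"%(s["width"]*1000)); return s,rot
E
python3 - <<'E'
from h import *
p=cv2.imread("pics/top0.png"); show(p=p)
c=viewer.get_calibration("top")
# hand-read points from crops
f=lambda u,v:(110+u/4,100+v/4)
g=lambda u,v:(330+u/5,160+v/5)
print("fence toe", proj_plane(c,[f(414,215),f(470,213),f(565,207),f(619,204)],0).round(4)*1000)
print("fence z45", proj_plane(c,[f(411,162),f(472,162),f(563,155),f(620,150)],0.045).round(4)*1000)
print("bars z30 ", proj_plane(c,[g(123,150),g(153,150),g(126,390),g(156,390),g(263,150),g(294,150),g(266,390),g(300,390)],0.03).round(4)*1000)
print("lugs z40 ", proj_plane(c,[g(121,138),g(153,138),g(125,402),g(158,402),g(262,138),g(297,138),g(264,402),g(302,402)],0.04).round(4)*1000)
print("syringe", proj_plane(c,[f(652,270),f(640,403)],0.01).round(4)*1000)
tcp()
E
```

```text
px [258. 227.] xy mm 410.4 200.2  L 124.1 W 43.2  ang(from x) -0.9
px [231. 226.] xy mm 412.9 280.3  L 125.1 W 43.9  ang(from x) 11.5
px [233. 177.] xy mm 557.2 276.6  L 125.4 W 43.3  ang(from x) 77.5
px [175. 183.] xy mm 538.9 449.2  L 125.5 W 44.0  ang(from x) 9.1
fence toe [[628.4 336.7   0. ]
 [630.3 294.5   0. ]
 [635.4 223.    0. ]
 [638.  182.3   0. ]]
fence z45 [[660.9 335.2  45. ]
 [661.2 290.5  45. ]
 [666.9 223.9  45. ]
 [670.9 182.3  45. ]]
bars z30  [[ 520.2  -81.4   30. ]
 [ 520.3  -99.    30. ]
 [ 380.2  -82.3   30. ]
 [ 380.4  -99.7   30. ]
 [ 520.8 -163.3   30. ]
 [ 521.  -181.4   30. ]
 [ 381.  -163.6   30. ]
 [ 381.2 -183.3   30. ]]
lugs z40  [[ 526.4  -78.4   40. ]
 [ 526.6  -96.9   40. ]
 [ 373.6  -79.8   40. ]
 [ 373.7  -98.8   40. ]
 [ 527.1 -160.2   40. ]
 [ 527.3 -180.5   40. ]
 [ 374.3 -159.8   40. ]
 [ 374.5 -181.7   40. ]]
syringe [[587.  157.4  10. ]
 [487.5 165.7  10. ]]
t 0.15 tcp mm [169.4 601.1 221.7] toolx [ 0.271  0.962 -0.002] y [ 0.962 -0.271 -0.   ] z [-0.001 -0.001 -1.   ] F [-1.2 -0.2 -0. ] w 87.1
```

```bash
cat >> h.py <<'E'
def plan(x,y,z,yaw,pitch=0):
    """mm, deg. yaw=angle of tool x; pitch= tilt about tool y after. prints turn then shift in the turned frame"""
    s,rot=tcp()
    a=np.radians(yaw); X=np.array([np.cos(a),np.sin(a),0]); Z=np.array([0,0,-1.]); Y=np.cross(Z,X)
    T=np.c_[X,Y,Z]@R.from_euler("y",pitch,degrees=True).as_matrix()
    rv=R.from_matrix(rot.T@T).as_rotvec(degrees=True)
    d=np.array([x,y,z])/1000-s["tcp_pos"]
    td=T.T@d
    print("turn",rv.round(2),"rows>=%.1f"%(np.linalg.norm(rv)/7.16),"| shift in turned frame",td.round(4),"|d|",np.linalg.norm(d).round(3),"rows>=%.1f"%(np.linalg.norm(d)/.0417), "| q6",s["joint_positions"][5].round(2))
E
python3 -c "
from h import *
plan(557.2,276.6,120,-12.5)"
```

```text
t 0.15 tcp mm [169.4 601.1 221.7] toolx [ 0.271  0.962 -0.002] y [ 0.962 -0.271 -0.   ] z [-0.001 -0.001 -1.   ] F [-1.2 -0.2 -0. ] w 87.1
turn [6.000e-02 8.000e-02 8.675e+01] rows>=12.1 | shift in turned frame [0.4488 0.2329 0.1017] |d| 0.516 rows>=12.4 | q6 -0.13
```

```bash
python3 -m creep '[[[0,0,0],[0,0,5.8]],[[0,0,0],[0,0,5.8]],[[0,0,0],[0,0,5.8]],[[0,0,0],[0,0,5.8]],[[0,0,0],[0,0,5.8]],[[0,0,0],[0,0,5.8]],[[0,0,0],[0,0,5.8]],[[0,0,0],[0,0,5.8]],[[0,0,0],[0,0,5.8]],[[0,0,0],[0,0,5.8]],[[0,0,0],[0,0,5.8]],[[0,0,0],[0,0,5.8]],[[0,0,0],[0,0,5.8]],[[0,0,0],[0,0,5.8]],[[0,0,0],[0,0,5.55]]]' 0
python3 -m creep '[[[0.03,0.0155,0],[0,0,0]],[[0.03,0.0155,0],[0,0,0]],[[0.03,0.0155,0],[0,0,0]],[[0.03,0.0155,0],[0,0,0]],[[0.03,0.0155,0],[0,0,0]],[[0.03,0.0155,0],[0,0,0]],[[0.03,0.0155,0],[0,0,0]],[[0.03,0.0155,0],[0,0,0]],[[0.03,0.0155,0],[0,0,0]],[[0.03,0.0155,0],[0,0,0]],[[0.03,0.0155,0],[0,0,0]],[[0.03,0.0155,0],[0,0,0]],[[0.03,0.0155,0],[0,0,0]],[[0.03,0.0155,0],[0,0,0]],[[0.03,0.0155,0.02],[0,0,0]],[[0,0,0.02],[0,0,0]],[[0,0,0.02],[0,0,0]],[[0,0,0.02],[0,0,0]],[[0,0,0],[0,0,0]]]'
python3 - <<'E'
from h import *
plan(557.2,276.6,120,-12.5)
show()
E
```

```text
time: 1.4
tcp_pos: [0.1695, 0.6013, 0.2221]
tcp_rot: [0.994, -0.111, -0.0, 0.0]
wrist_force: [-0.3, 0.8, 0.4]
width: 0.087
time: 2.98
tcp_pos: [0.5556, 0.2756, 0.137]
tcp_rot: [0.994, -0.109, -0.004, 0.002]
wrist_force: [-1.2, -0.4, -1.0]
width: 0.0871
t 2.98 tcp mm [555.6 275.6 137. ] toolx [ 0.976 -0.217 -0.008] y [-0.217 -0.976  0.005] z [-0.008 -0.003 -1.   ] F [-1.2 -0.4 -1. ] w 87.1
turn [ 0.27  0.44 -0.04] rows>=0.1 | shift in turned frame [ 0.0014 -0.0013  0.017 ] |d| 0.017 rows>=0.4 | q6 0.55
px [175. 183.] xy mm 538.9 449.2  L 125.7 W 44.3  ang(from x) 9.1
```

```bash
python3 -m creep '[[[0.0014,-0.001,0.02],[0,0,0]],[[0,0,0.02],[0,0,0]],[[0,0,0.02],[0,0,0]],[[0,0,0.02],[0,0,0]],[[0,0,0.02],[0,0,0]],[[0,0,0.02],[0,0,0]],[[0,0,0.011],[0,0,0]],[[0,0,0],[0,0,0]],[[0,0,0],[0,0,0]]]'
python3 -c "
from h import *
plan(557.2,276.6,4,-12.5)
p,_=viewer.camera('wrist'); cv2.imwrite('pics/w1.png',p)"
```

```text
time: 3.78
tcp_pos: [0.5605, 0.2782, 0.0123]
tcp_rot: [0.994, -0.109, 0.0, -0.0]
wrist_force: [0.1, -0.1, 0.3]
width: 0.0869
t 3.78 tcp mm [560.5 278.2  12.3] toolx [ 0.976 -0.216  0.   ] y [-0.216 -0.976 -0.   ] z [ 0.  0. -1.] F [ 0.1 -0.1  0.3] w 86.9
turn [-0.01 -0.01  0.02] rows>=0.0 | shift in turned frame [-0.0029  0.0022  0.0083] |d| 0.009 rows>=0.2 | q6 0.55
```

View pics/w1.png

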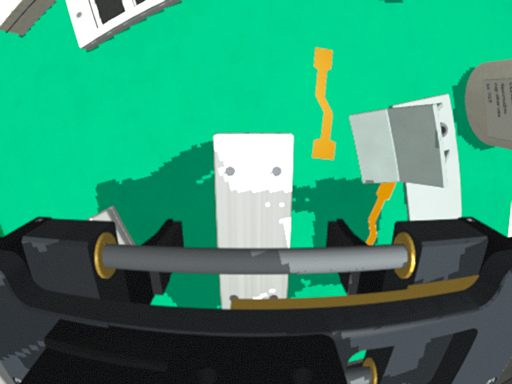

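```bash
python3 -m creep '[[[-0.003,0.002,0.008],[0,0,0]],[[0,0,0],[0,0,0]]]'
python3 -m creep '[[[0,0,0],[0,0,0]],[[0,0,0],[0,0,0]],[[0,0,0],[0,0,0]],[[0,0,0],[0,0,0]],[[0,0,0],[0,0,0]],[[0,0,0],[0,0,0]]]' 1
python3 -c "
from h import *
plan(552,254.5,20,3.6)"
```

```text
time: 4.0
tcp_pos: [0.5566, 0.2765, 0.0037]
tcp_rot: [0.994, -0.109, 0.0, -0.0]
wrist_force: [-0.7, 0.1, -0.9]
width: 0.0869
time: 4.5
tcp_pos: [0.557, 0.2766, 0.0037]
tcp_rot: [0.994, -0.109, 0.0, -0.0]
wrist_force: [-0.3, -0.0, -0.4]
width: 0.0547
t 4.50 tcp mm [557.  276.6   3.7] toolx [ 0.976 -0.216  0.   ] y [-0.216 -0.976 -0.   ] z [ 0.  0. -1.] F [-0.3 -0.  -0.4] w 54.7
turn [-1.00e-02 -1.00e-02 -1.61e+01] rows>=2.2 | shift in turned frame [-0.0064  0.0217 -0.0163] |d| 0.028 rows>=0.7 | q6 0.55
```

```bash
python3 -m creep '[[[0,0,0],[0,0,0]],[[0,0,0],[0,0,0]],[[0,0,0],[0,0,0]],[[0,0,0],[0,0,0]]]' 1
python3 -m creep '[[[0,0,-0.008],[0,0,0]],[[0,0,0],[0,0,-4.03]],[[0,0,0],[0,0,-4.03]],[[0,0,0],[0,0,-4.03]],[[0,0,0],[0,0,-4.03]],[[-0.003,0.011,0],[0,0,0]],[[-0.003,0.011,0],[0,0,0]],[[0,0,0],[0,0,0]]]'
python3 -c "
from h import *
plan(552,254.5,4,3.6)"
```

```text
time: 4.83
tcp_pos: [0.557, 0.2766, 0.0036]
tcp_rot: [0.994, -0.109, 0.0, -0.0]
wrist_force: [0.0, -0.4, -0.4]
width: 0.0431
time: 5.5
tcp_pos: [0.5513, 0.2518, 0.0112]
tcp_rot: [1.0, 0.03, -0.001, 0.001]
wrist_force: [0.3, 0.2, -2.2]
width: 0.0433
t 5.50 tcp mm [551.3 251.8  11.2] toolx [ 0.998  0.06  -0.002] y [ 0.06  -0.998  0.001] z [-0.002 -0.001 -1.   ] F [ 0.3  0.2 -2.2] w 43.3
turn [ 0.07  0.1  -0.14] rows>=0.0 | shift in turned frame [ 0.0008 -0.0027  0.0072] |d| 0.008 rows>=0.2 | q6 0.24
```

```bash
python3 -m creep '[[[0.0008,-0.0027,0.0035],[0,0,0]],[[0,0,0.0035],[0,0,0]],[[0,0,0],[0,0,0]]]'
python3 -m creep '[[[0,0,0],[0,0,0]],[[0,0,0],[0,0,0]],[[0,0,0],[0,0,0]],[[0,0,0],[0,0,0]],[[0,0,-0.0035],[0,0,0]],[[0,0,0],[0,0,0]]]' 0.195
python3 -m creep '[[[0.006,0,0],[0,0,0]],[[0.006,0,0],[0,0,0]],[[0.006,0,0],[0,0,0]],[[0.006,0,0],[0,0,0]],[[0.006,0,0],[0,0,0]],[[0.006,0,0],[0,0,0]],[[0.006,0,0],[0,0,0]],[[0.006,0,0],[0,0,0]],[[0.006,0,0],[0,0,0]],[[0.006,0,0],[0,0,0]],[[0,0,0],[0,0,0]]]'
python3 -c "
from h import *
tcp()
p,_=viewer.camera('side'); cv2.imwrite('pics/s1.png',cv2.resize(p[130:260,180:340],None,fx=4.5,fy=4.5,interpolation=cv2.INTER_CUBIC))"
```

```text
time: 5.75
tcp_pos: [0.5524, 0.2569, 0.0037]
tcp_rot: [1.0, 0.031, -0.001, 0.0]
wrist_force: [-0.3, -0.1, -1.9]
width: 0.0435
time: 6.25
tcp_pos: [0.5534, 0.2572, 0.0088]
tcp_rot: [0.999, 0.032, 0.0, -0.0]
wrist_force: [-0.3, 0.8, 0.5]
width: 0.0688
time: 7.17
tcp_pos: [0.6144, 0.2607, 0.0083]
tcp_rot: [1.0, 0.031, 0.001, -0.0]
wrist_force: [0.6, 0.2, 0.0]
width: 0.0701
t 7.17 tcp mm [614.4 260.7   8.3] toolx [0.998 0.063 0.002] y [ 0.063 -0.998 -0.   ] z [ 0.002  0.    -1.   ] F [0.6 0.2 0. ] w 70.1
```

View pics/s1.png

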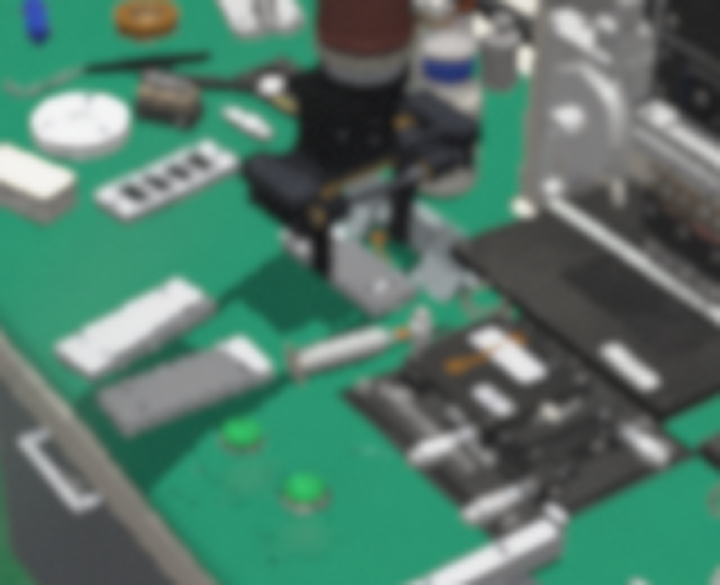

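```bash
python3 -m creep '[[[0.004,0,0],[0,0,0]],[[0.004,0,0],[0,0,0]],[[0.004,0,0],[0,0,0]],[[0.004,0,0],[0,0,0]],[[0.004,0,0],[0,0,0]],[[0.004,0,0],[0,0,0]],[[0.004,0,0],[0,0,0]],[[0.004,0,0],[0,0,0]],[[0.004,0,0],[0,0,0]],[[0,0,0],[0,0,0]]]'
python3 -c "
from h import *
tcp()
p,_=viewer.camera('side'); cv2.imwrite('pics/s2.png',cv2.resize(p[160:220,220:300],None,fx=8,fy=8,interpolation=cv2.INTER_CUBIC))
p,_=viewer.camera('wrist'); cv2.imwrite('pics/w2.png',p)"
```

```text
time: 8.05
tcp_pos: [0.6492, 0.2629, 0.0077]
tcp_rot: [1.0, 0.032, -0.0, 0.0]
wrist_force: [-1.7, -0.3, -1.3]
width: 0.0702
t 8.05 tcp mm [649.2 262.9   7.7] toolx [ 0.998  0.063 -0.   ] y [ 0.063 -0.998  0.   ] z [-0. -0. -1.] F [-1.7 -0.3 -1.3] w 70.2
```

View pics/s2.png

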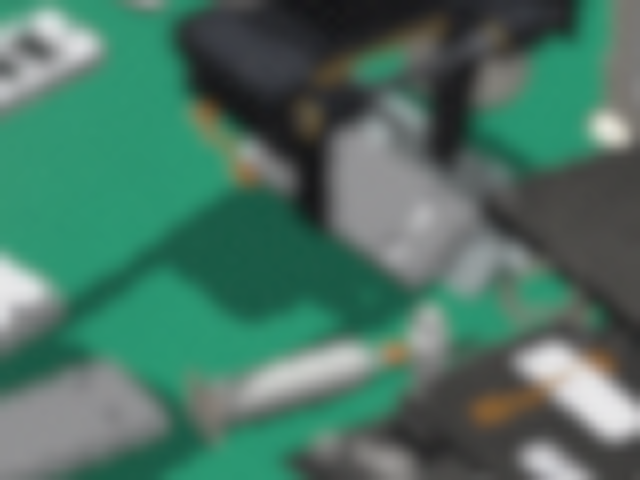

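View pics/w2.png

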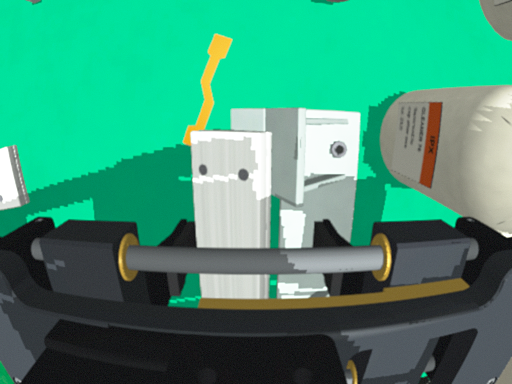

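```bash
python3 -m creep '[[[0.003,0,0],[0,0,0]],[[0.003,0,0],[0,0,0]],[[0.002,0,0],[0,0,0]],[[0,0,0],[0,0,0]],[[0,0,0],[0,0,0]]]'
python3 -c "
from h import *
tcp()
p,_=viewer.camera('side'); cv2.imwrite('pics/s3.png',cv2.resize(p[160:220,220:300],None,fx=8,fy=8,interpolation=cv2.INTER_CUBIC))
p,_=viewer.camera('wrist'); cv2.imwrite('pics/w3.png',p)"
```

```text
time: 8.57
tcp_pos: [0.6527, 0.2611, 0.0064]
tcp_rot: [0.999, 0.031, -0.005, 0.002]
wrist_force: [-15.4, -10.4, 3.4]
width: 0.0702
t 8.57 tcp mm [652.7 261.1   6.4] toolx [ 0.998  0.063 -0.01 ] y [ 0.063 -0.998  0.004] z [-0.009 -0.004 -1.   ] F [-15.4 -10.4   3.4] w 70.2
```

View pics/w3.png

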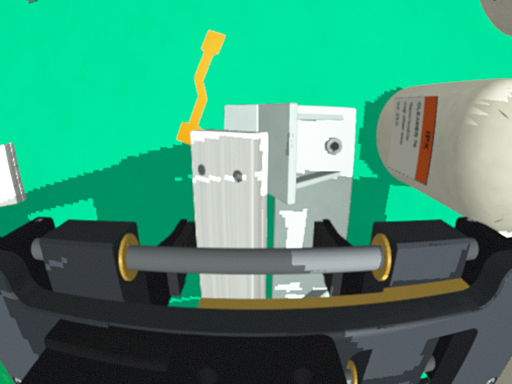

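View pics/s3.png

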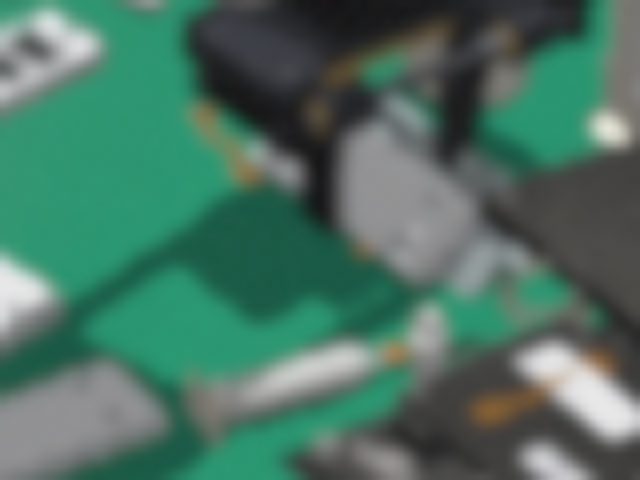

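```bash
python3 -m creep '[[[-0.005,0,0],[0,0,0]],[[-0.003,0.004,0],[0,0,0]],[[0,0.004,0],[0,0,0]],[[0,0.004,0],[0,0,0]],[[0,0,0],[0,0,0]]]'
python3 -m creep '[[[0,0,0],[0,0,0]],[[0,0,0],[0,0,0]],[[0,0,0],[0,0,0]],[[0,0,0],[0,0,0]]]' 0.356
python3 -c "
from h import *
tcp()"
```

```text
time: 9.08
tcp_pos: [0.6505, 0.2503, 0.0088]
tcp_rot: [1.0, 0.031, 0.001, -0.0]
wrist_force: [-1.0, 0.5, -0.1]
width: 0.0701
time: 9.42
tcp_pos: [0.6488, 0.2512, 0.0078]
tcp_rot: [0.999, 0.032, -0.001, 0.0]
wrist_force: [-3.2, -0.2, 0.9]
width: 0.0574
t 9.42 tcp mm [648.8 251.2   7.8] toolx [ 0.998  0.064 -0.001] y [ 0.064 -0.998  0.   ] z [-0.001 -0.    -1.   ] F [-3.2 -0.2  0.9] w 57.4
```

```bash
python3 -m creep '[[[0.001,0,0],[0,0,0]],[[0.001,0,0],[0,0,0]],[[0.001,0,0],[0,0,0]],[[0,0,0],[0,0,0]],[[0,0,0],[0,0,0]]]'
python3 -c "
from h import *
tcp()
p,_=viewer.camera('side'); cv2.imwrite('pics/s4.png',cv2.resize(p[160:220,220:300],None,fx=8,fy=8,interpolation=cv2.INTER_CUBIC))
p,_=viewer.camera('wrist'); cv2.imwrite('pics/w4.png',p)"
```

```text
time: 9.83
tcp_pos: [0.6527, 0.2513, 0.008]
tcp_rot: [0.999, 0.032, 0.0, -0.0]
wrist_force: [-0.7, -0.2, -0.1]
width: 0.0562
t 9.83 tcp mm [652.7 251.3   8. ] toolx [0.998 0.063 0.   ] y [ 0.063 -0.998 -0.   ] z [ 0.  0. -1.] F [-0.7 -0.2 -0.1] w 56.2
```

View pics/s4.png

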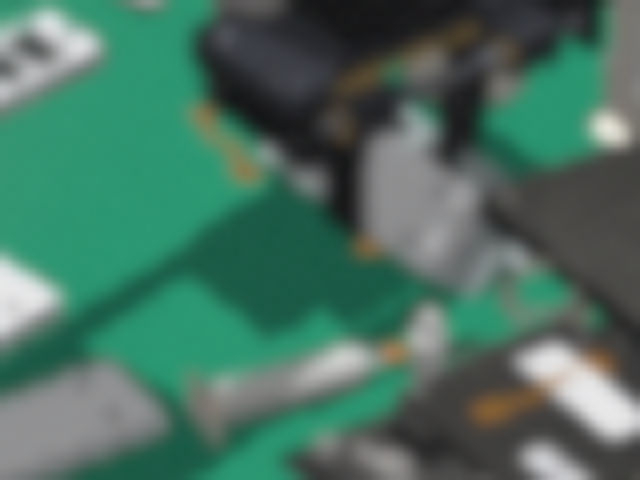

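View pics/w4.png

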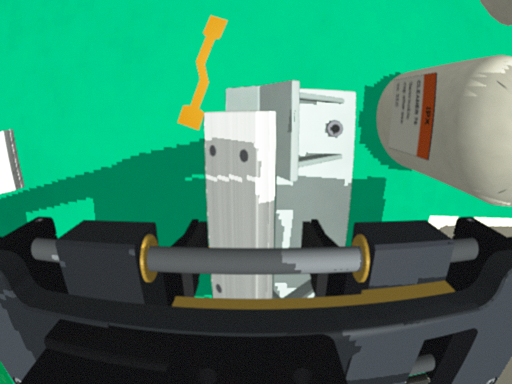

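```bash
python3 -m creep '[[[0,0,0],[0,0,0]],[[0,0,0],[0,0,0]]]'
python3 -m creep '[[[-0.0025,0,0],[0,0,0]],[[-0.003,0,0],[0,0,0]],[[-0.003,0,0],[0,0,0]],[[-0.003,0,0],[0,0,0]],[[-0.003,0,0],[0,0,0]],[[-0.003,0,0],[0,0,0]],[[-0.003,0,0],[0,0,0]],[[-0.003,0,0],[0,0,0]],[[-0.002,0,0],[0,0,0]],[[-0.002,0,0],[0,0,0]],[[0,0,0],[0,0,0]],[[0,0,0],[0,0,0]]]' 1
python3 -c "
from h import *
tcp()
p,_=viewer.camera('side'); cv2.imwrite('pics/s5.png',cv2.resize(p[160:220,220:300],None,fx=8,fy=8,interpolation=cv2.INTER_CUBIC))
p,_=viewer.camera('wrist'); cv2.imwrite('pics/w5.png',p)"
```

```text
time: 10.1
tcp_pos: [0.6526, 0.2513, 0.0082]
tcp_rot: [0.999, 0.032, 0.0, -0.0]
wrist_force: [0.1, 0.3, -1.0]
width: 0.0557
time: 11.1
tcp_pos: [0.6248, 0.2495, 0.0079]
tcp_rot: [0.999, 0.032, -0.0, 0.0]
wrist_force: [-0.7, 0.9, -0.5]
width: 0.0115
t 11.10 tcp mm [624.8 249.5   7.9] toolx [ 0.998  0.063 -0.   ] y [ 0.063 -0.998  0.   ] z [-0. -0. -1.] F [-0.7  0.9 -0.5] w 11.5
```

View pics/s5.png

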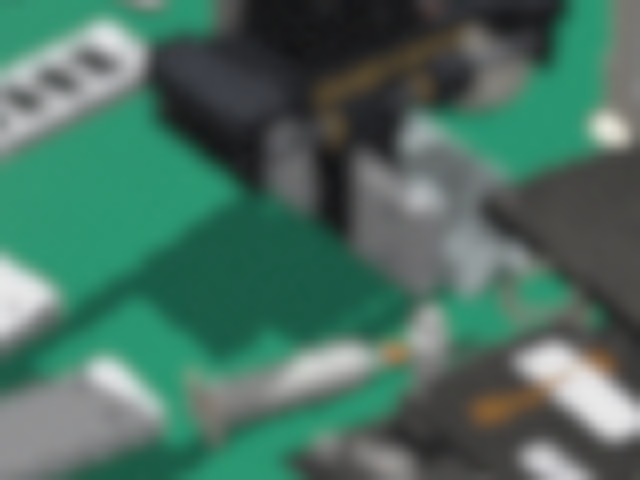

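View pics/w5.png

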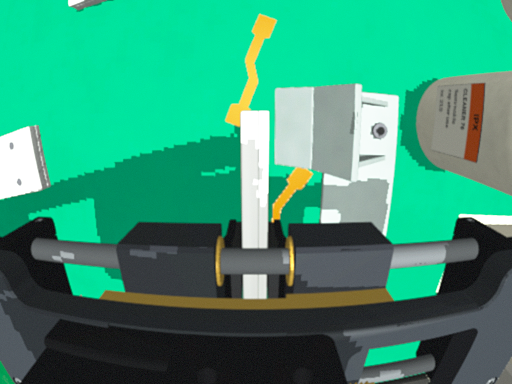

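```bash
python3 -m creep '[[[0,0,-0.005],[0,0,0]],[[0,0,-0.005],[0,0,0]],[[-0.015,0,0],[0,0,0]],[[-0.015,0,0],[0,0,0]],[[-0.015,0,0],[0,0,0]],[[-0.015,0,0],[0,0,0]],[[0,0,0],[0,0,0]]]'
python3 -c "
from h import *
tcp()
p,_=viewer.camera('side'); cv2.imwrite('pics/s6.png',cv2.resize(p[150:230,210:310],None,fx=7,fy=7,interpolation=cv2.INTER_CUBIC))"
```

```text
time: 11.78
tcp_pos: [0.5625, 0.2457, 0.0179]
tcp_rot: [0.999, 0.032, -0.001, 0.0]
wrist_force: [0.0, 0.2, -0.9]
width: 0.0114
t 11.78 tcp mm [562.5 245.7  17.9] toolx [ 0.998  0.064 -0.003] y [ 0.064 -0.998  0.   ] z [-0.003 -0.    -1.   ] F [ 0.   0.2 -0.9] w 11.4
```

View pics/s6.png

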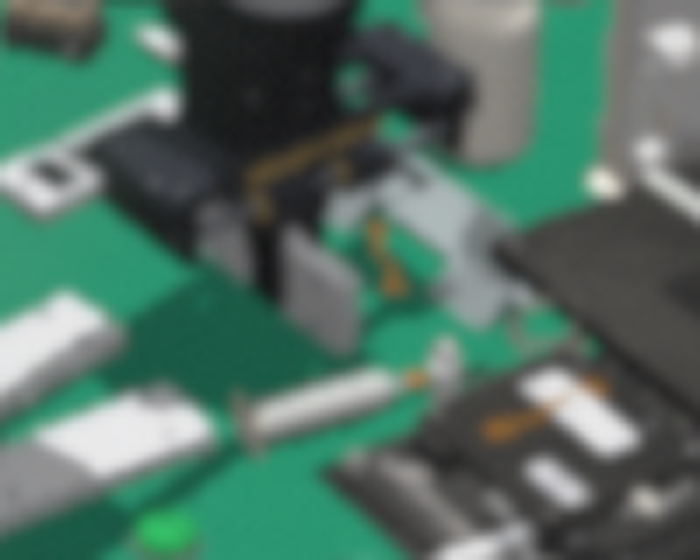

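```bash
python3 -m creep '[[[0,-0.012,0],[0,0,0]],[[0,-0.008,0.004],[0,0,0]],[[0,0,0.004],[0,0,0]],[[0,0,0.0015],[0,0,0]],[[0,0,0],[0,0,0]],[[0,0,0],[0,0,0]]]'
python3 -m creep '[[[0,0,0],[0,0,0]],[[0,0,0],[0,0,0]],[[0,0,0],[0,0,0]],[[0,0,0],[0,0,0]],[[0,0,0],[0,0,0]],[[0,0,0],[0,0,0]],[[0,0,0],[0,0,0]],[[0,0,0],[0,0,0]],[[0,0,0],[0,0,0]],[[0,0,0],[0,0,0]],[[0,0,0],[0,0,0]],[[0,0,0],[0,0,0]],[[0,0,0],[0,0,0]],[[0,0,0],[0,0,0]]]' 0
python3 -c "
from h import *
tcp()
p,_=viewer.camera('wrist'); cv2.imwrite('pics/w7.png',p)"
```

```text
time: 12.33
tcp_pos: [0.5638, 0.2655, 0.008]
tcp_rot: [0.999, 0.032, -0.0, 0.0]
wrist_force: [-0.2, -0.4, -0.5]
width: 0.0116
time: 13.5
tcp_pos: [0.5638, 0.2657, 0.0085]
tcp_rot: [0.999, 0.032, -0.0, 0.0]
wrist_force: [0.2, -0.3, -0.1]
width: 0.0864
t 13.50 tcp mm [563.8 265.7   8.5] toolx [ 0.998  0.063 -0.   ] y [ 0.063 -0.998 -0.   ] z [-0. -0. -1.] F [ 0.2 -0.3 -0.1] w 86.4
```

View pics/w7.png

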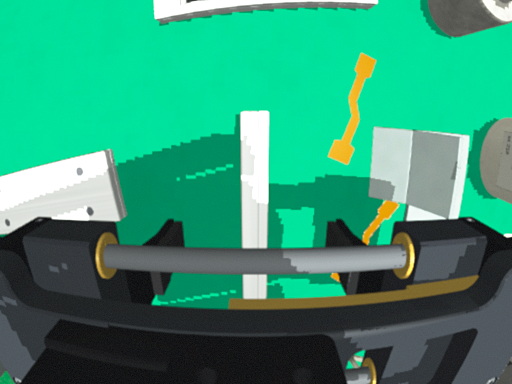

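```bash
python3 -m creep '[[[0,0,-0.01],[0,0,0]],[[0,0,-0.01],[0,0,0]],[[-0.015,0,0],[0,0,0]],[[-0.015,0,0],[0,0,0]],[[-0.004,0,0],[0,0,0]],[[-0.003,0,0],[0,0,0]],[[-0.003,0,0],[0,0,0]],[[-0.003,0,0],[0,0,0]],[[-0.003,0,0],[0,0,0]],[[-0.003,0,0],[0,0,0]],[[-0.003,0,0],[0,0,0]],[[-0.003,0,0],[0,0,0]],[[0,0,0],[0,0,0]],[[0,0,0],[0,0,0]],[[0,0,0],[0,0,0]],[[0,0,0],[0,0,0]]]' 0
python3 -c "
from h import *
tcp()
p,_=viewer.camera('wrist'); cv2.imwrite('pics/w8.png',p)"
```

```text
time: 14.88
tcp_pos: [0.5092, 0.2622, 0.0286]
tcp_rot: [1.0, 0.032, 0.0, -0.0]
wrist_force: [0.2, -0.6, -0.3]
width: 0.087
t 14.88 tcp mm [509.2 262.2  28.6] toolx [0.998 0.063 0.   ] y [ 0.063 -0.998 -0.   ] z [ 0.  0. -1.] F [ 0.2 -0.6 -0.3] w 87.0
```

View pics/w8.png

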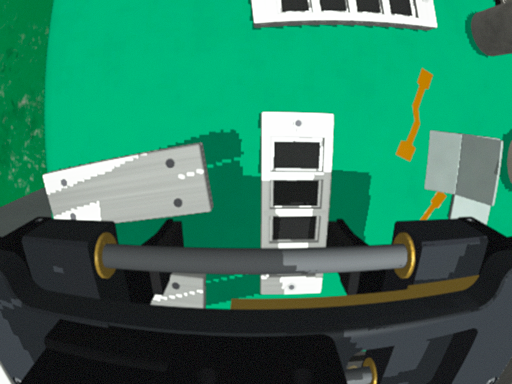

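```bash
cat >> h.py <<'E'
def wproj(uv,z,c=None):
    c=c or viewer.get_calibration("wrist")
    f=192/np.tan(np.radians(c["vertical_fov"]/2)); T=c["cam_to_world"]
    uv=np.atleast_2d(np.float64(uv)); q=uv-[c["cx"],c["cy"]]; rr=np.linalg.norm(q,axis=1); th=rr/f
    d=np.c_[q/np.maximum(rr,1e-9)[:,None]*np.sin(th)[:,None],np.cos(th)]@T[:3,:3].T
    o=T[:3,3]; s=(z-o[2])/d[:,2]; return o+d*s[:,None]
E
python3 -c "
from h import *
print((wproj([(262,112),(333,112),(261,293),(323,291)],0.012)*1000).round(1))"
```

```text
[[508.2 334.5  12. ]
 [551.6 338.4  12. ]
 [516.4 209.6  12. ]
 [561.9 212.8  12. ]]
```

```bash
python3 -c "
from h import *
plan(534.5,273.8,4,4)"
```

```text
t 14.93 tcp mm [509.2 262.2  28.6] toolx [0.998 0.063 0.   ] y [ 0.063 -0.998 -0.   ] z [ 0.  0. -1.] F [-0.3 -0.1 -0.1] w 86.7
turn [-0.   -0.01 -0.38] rows>=0.1 | shift in turned frame [ 0.0261 -0.0098  0.0246] |d| 0.037 rows>=0.9 | q6 0.27
```

```bash
python3 -m creep '[[[0.013,-0.005,0],[0,0,-0.4]],[[0.013,-0.005,0],[0,0,0]],[[0,0,0.012],[0,0,0]],[[0,0,0.0125],[0,0,0]],[[0,0,0],[0,0,0]],[[0,0,0],[0,0,0]]]' 0
python3 -m creep '[[[0,0,0],[0,0,0]],[[0,0,0],[0,0,0]],[[0,0,0],[0,0,0]],[[0,0,0],[0,0,0]],[[0,0,0],[0,0,0]],[[0,0,0],[0,0,0]],[[0,0,0],[0,0,0]],[[0,0,0],[0,0,0]],[[0,0,0],[0,0,0]],[[0,0,0],[0,0,0]],[[0,0,0],[0,0,0]]]' 1
python3 -m creep '[[[0,0,-0.03],[0,0,0]],[[0,0,-0.03],[0,0,0]],[[0,0,-0.03],[0,0,0]],[[0,0,-0.03],[0,0,0]],[[0,0,0],[0,0,0]],[[0,0,0],[0,0,0]]]'
python3 -c "
from h import *
plan(490.5,-130,130,0.2)
p,_=viewer.camera('wrist'); cv2.imwrite('pics/w9.png',p)"
```

```text
time: 15.43
tcp_pos: [0.5324, 0.2732, 0.0022]
tcp_rot: [0.999, 0.035, -0.002, 0.001]
wrist_force: [-0.6, 0.7, -0.1]
width: 0.0872
time: 16.35
tcp_pos: [0.5343, 0.2739, 0.0041]
tcp_rot: [0.999, 0.035, 0.0, -0.0]
wrist_force: [0.2, -0.1, 1.5]
width: 0.0435
time: 16.85
tcp_pos: [0.5358, 0.2745, 0.1264]
tcp_rot: [0.999, 0.035, 0.002, -0.001]
wrist_force: [-1.1, -0.1, -1.2]
width: 0.0436
t 16.85 tcp mm [535.8 274.5 126.4] toolx [0.998 0.07  0.005] y [ 0.07  -0.998 -0.001] z [ 0.004  0.002 -1.   ] F [-1.1 -0.1 -1.2] w 43.6
turn [-0.08 -0.26  3.83] rows>=0.5 | shift in turned frame [-0.0467  0.4043 -0.0036] |d| 0.407 rows>=9.8 | q6 0.27
```

View pics/w9.png

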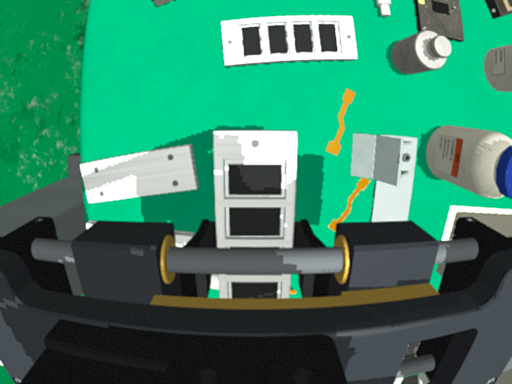

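```bash
python3 -m creep '[[[0,0,0],[0,0,3.8]],[[-0.004,0.031,0],[0,0,0]],[[-0.004,0.031,0],[0,0,0]],[[-0.004,0.031,0],[0,0,0]],[[-0.004,0.031,0],[0,0,0]],[[-0.004,0.031,0],[0,0,0]],[[-0.004,0.031,0],[0,0,0]],[[-0.004,0.031,0],[0,0,0]],[[-0.004,0.031,0],[0,0,0]],[[-0.004,0.031,0],[0,0,0]],[[-0.004,0.031,0],[0,0,0]],[[-0.004,0.031,0],[0,0,0]],[[-0.003,0.031,0],[0,0,0]],[[0,0.031,0],[0,0,0]],[[0,0,0],[0,0,0]],[[0,0,0],[0,0,0]]]'
python3 -c "
from h import *
plan(490.5,-130,50,0.2)
p,_=viewer.camera('wrist'); cv2.imwrite('pics/w10.png',p)
p,_=viewer.camera('side'); cv2.imwrite('pics/s10.png',p)"
```

```text
time: 18.23
tcp_pos: [0.4873, -0.13, 0.1219]
tcp_rot: [1.0, 0.0, -0.002, -0.001]
wrist_force: [0.0, 1.5, -1.6]
width: 0.0432
t 18.23 tcp mm [ 487.3 -130.   121.9] toolx [ 1.     0.001 -0.004] y [ 0.001 -1.    -0.002] z [-0.004  0.002 -1.   ] F [ 0.   1.5 -1.6] w 43.2
turn [-0.1   0.2  -0.17] rows>=0.0 | shift in turned frame [ 0.0032 -0.      0.0719] |d| 0.072 rows>=1.7 | q6 -0.42
```

View pics/w10.png

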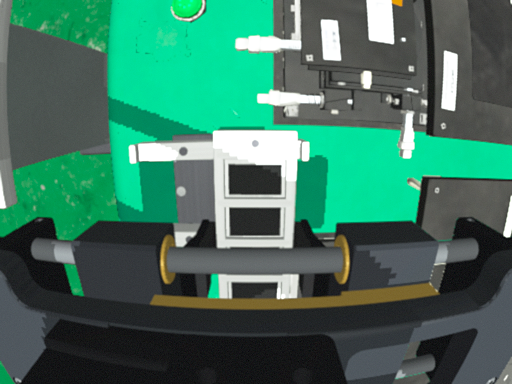

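View pics/s10.png

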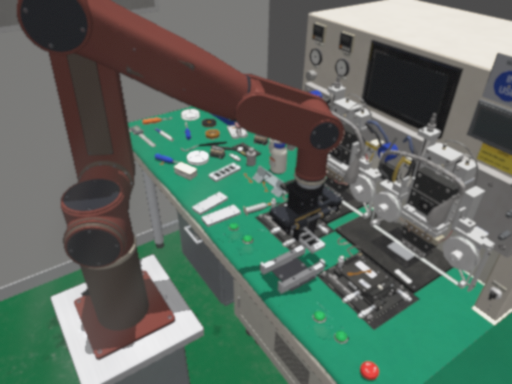

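```bash
python3 -c "
from h import *
print((wproj([(131,152),(309,150)],0.04)*1000).round(1))"
python3 -m creep '[[[0.003,0,0.015],[0,0,0]],[[0,0,0.015],[0,0,0]],[[0,0,0.015],[0,0,0]],[[0,0,0.015],[0,0,0]],[[0,0,0.012],[0,0,0]],[[0,0,0],[0,0,0]],[[0,0,0],[0,0,0]]]'
python3 -c "
from h import *
plan(490.5,-130,34.5,0.2)"
```

```text
[[377.4 -87.5  40. ]
 [532.  -86.7  40. ]]
time: 18.92
tcp_pos: [0.4911, -0.128, 0.0511]
tcp_rot: [1.0, 0.003, -0.001, -0.001]
wrist_force: [-0.1, 0.7, -0.3]
width: 0.0439
t 18.92 tcp mm [ 491.1 -128.    51.1] toolx [ 1.     0.005 -0.002] y [ 0.005 -1.    -0.001] z [-0.002  0.001 -1.   ] F [-0.1  0.7 -0.3] w 43.9
turn [-0.06  0.13  0.1 ] rows>=0.0 | shift in turned frame [-0.0006  0.002   0.0166] |d| 0.017 rows>=0.4 | q6 -0.42
```

```bash
python3 -m creep '[[[0,0.001,0.006],[0,0,0]],[[0,0,0.006],[0,0,0]],[[0,0,0.004],[0,0,0]],[[0,0,0],[0,0,0]],[[0,0,0],[0,0,0]]]'
python3 -c "
from h import *
plan(490.5,-130,34.5,0.2)"
```

```text
time: 19.33
tcp_pos: [0.4916, -0.1302, 0.0359]
tcp_rot: [1.0, 0.002, -0.0, -0.0]
wrist_force: [-0.1, 0.1, -1.5]
width: 0.0436
t 19.33 tcp mm [ 491.6 -130.2   35.9] toolx [ 1.     0.004 -0.   ] y [ 0.004 -1.    -0.   ] z [-0.  0. -1.] F [-0.1  0.1 -1.5] w 43.6
turn [-0.01  0.03  0.02] rows>=0.0 | shift in turned frame [-0.0011 -0.0002  0.0014] |d| 0.002 rows>=0.0 | q6 -0.42
```

```bash
python3 -m creep '[[[0,0,0.0015],[0,0,0]],[[0,0,0],[0,0,0]],[[0,0,0],[0,0,0]]]'
python3 -m creep '[[[0,0,0],[0,0,0]],[[0,0,0],[0,0,0]],[[0,0,0],[0,0,0]],[[0,0,0],[0,0,0]]]' 0.25
python3 -m creep '[[[0,0,-0.02],[0,0,0]],[[0,0,-0.03],[0,0,0]],[[0,0,-0.03],[0,0,0]],[[0,0,-0.03],[0,0,0]],[[0,-0.03,0],[0,0,0]],[[0,-0.035,0],[0,0,0]],[[0,-0.035,0],[0,0,0]],[[0,-0.035,0],[0,0,0]],[[0,-0.035,0],[0,0,0]],[[0,-0.035,0],[0,0,0]],[[0,-0.03,0],[0,0,0]],[[0,0,0],[0,0,0]]]' 0
python3 - <<'E'
from h import *
tcp()
p,_=viewer.camera('top'); cv2.imwrite('pics/t11.png',p)
cv2.imwrite('pics/t11c.png',cv2.resize(p[140:260,100:440],None,fx=2.3,fy=2.3,interpolation=cv2.INTER_CUBIC))
show(p=p)
print("z42");show(z=0.042,p=p)
E
```

```text
time: 19.58
tcp_pos: [0.4919, -0.1304, 0.0347]
tcp_rot: [1.0, 0.002, 0.0, 0.0]
wrist_force: [1.1, -0.4, -0.0]
width: 0.0434
time: 19.92
tcp_pos: [0.4921, -0.1304, 0.0348]
tcp_rot: [1.0, 0.002, 0.0, 0.0]
wrist_force: [0.3, -0.6, -0.3]
width: 0.0613
time: 20.92
tcp_pos: [0.4905, 0.1094, 0.1448]
tcp_rot: [1.0, 0.004, 0.0, -0.001]
wrist_force: [-0.6, -0.6, 0.8]
width: 0.0871
t 20.92 tcp mm [490.5 109.4 144.8] toolx [1.    0.008 0.   ] y [ 0.008 -1.    -0.002] z [ 0.     0.002 -1.   ] F [-0.6 -0.6  0.8] w 87.1
px [258. 227.] xy mm 410.1 200.2  L 124.7 W 43.3  ang(from x) -0.9
px [231. 226.] xy mm 412.3 280.4  L 125.6 W 44.0  ang(from x) 11.1
px [184. 177.] xy mm 557.4 422.1  L 125.9 W 44.3  ang(from x) 8.9
z42
px [258. 227.] xy mm 410.1 200.1  L 122.1 W 42.4  ang(from x) -0.9
px [231. 226.] xy mm 412.3 278.6  L 123.0 W 43.1  ang(from x) 11.1
px [184. 177.] xy mm 554.4 417.3  L 123.3 W 43.3  ang(from x) 8.9
```

View pics/t11c.png

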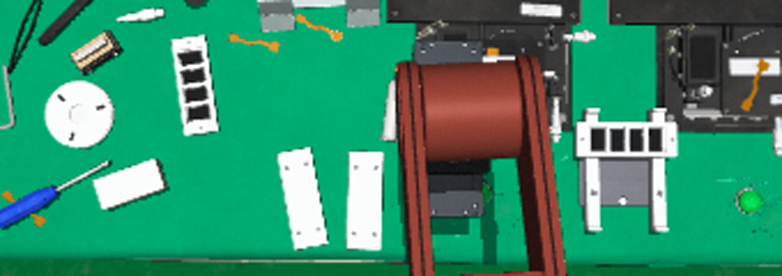

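```bash
python3 -m creep '[[[0,0,0],[0,0,-6.3]],[[0,0,0],[0,0,-6.3]],[[0,0,0],[0,0,-6.3]],[[0,0,0],[0,0,-6.3]],[[0,0,0],[0,0,-6.3]],[[0,0,0],[0,0,-6.3]],[[0,0,0],[0,0,-6.3]],[[0,0,0],[0,0,-6.3]],[[0,0,0],[0,0,-6.3]],[[0,0,0],[0,0,-6.3]],[[0,0,0],[0,0,-6.3]],[[0,0,0],[0,0,-6.3]],[[0,0,0],[0,0,-6.3]],[[0,0,0],[0,0,-6.7]],[[0,0,0],[0,0,0]]]' 0.195
python3 -c "
from h import *
plan(410.1,200.2,30,89.1)"
```

```text
time: 22.22
tcp_pos: [0.491, 0.1035, 0.1445]
tcp_rot: [0.713, 0.701, -0.0, 0.0]
wrist_force: [-0.3, -0.4, 0.3]
width: 0.0702
t 22.22 tcp mm [491.  103.5 144.5] toolx [ 0.017  1.    -0.001] y [ 1.    -0.017 -0.   ] z [-0.    -0.001 -1.   ] F [-0.3 -0.4  0.3] w 70.2
turn [-0.    0.03 -0.1 ] rows>=0.0 | shift in turned frame [ 0.0954 -0.0824  0.1145] |d| 0.17 rows>=4.1 | q6 -1.5
```

```bash
python3 -m creep '[[[0.0159,-0.0137,0],[0,0,0]],[[0.0159,-0.0137,0],[0,0,0]],[[0.0159,-0.0137,0],[0,0,0]],[[0.0159,-0.0137,0],[0,0,0]],[[0.0159,-0.0137,0],[0,0,0]],[[0.0159,-0.0139,0],[0,0,0]],[[0,0,0.023],[0,0,0]],[[0,0,0.023],[0,0,0]],[[0,0,0.023],[0,0,0]],[[0,0,0.023],[0,0,0]],[[0,0,0.022],[0,0,0]],[[0,0,0],[0,0,0]],[[0,0,0],[0,0,0]]]'
python3 -c "
from h import *
plan(410.1,200.2,4,89.1)
p,_=viewer.camera('wrist'); cv2.imwrite('pics/w12.png',p)"
```

```text
time: 23.3
tcp_pos: [0.4095, 0.2009, 0.0298]
tcp_rot: [0.715, 0.699, -0.001, -0.001]
wrist_force: [1.0, 0.5, 0.7]
width: 0.0702
t 23.30 tcp mm [409.5 200.9  29.8] toolx [ 0.023  1.    -0.001] y [ 1.    -0.023 -0.003] z [-0.003 -0.001 -1.   ] F [1.  0.5 0.7] w 70.2
turn [-0.17  0.07 -0.45] rows>=0.1 | shift in turned frame [-0.0007  0.0006  0.0258] |d| 0.026 rows>=0.6 | q6 -1.26
```

View pics/w12.png

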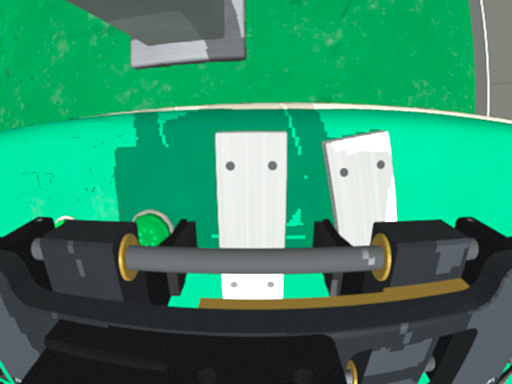

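```bash
python3 -m creep '[[[-0.0005,0.0005,0],[0,0,-0.4]],[[0,0,0.007],[0,0,0]],[[0,0,0.01],[0,0,0]],[[0,0,0.009],[0,0,0]],[[0,0,0],[0,0,0]],[[0,0,0],[0,0,0]]]' 0.265
python3 -m creep '[[[0,0,0],[0,0,0]],[[0,0,0],[0,0,0]],[[0,0,0],[0,0,0]],[[0,0,0],[0,0,0]],[[0,0,0],[0,0,0]],[[0,0,0],[0,0,0]],[[0,0,0],[0,0,0]]]' 1
python3 -m creep '[[[0,0,-0.02],[0,0,0]],[[0,0,-0.02],[0,0,0]],[[0,0,-0.02],[0,0,0]],[[0,0,0],[0,0,0]]]'
python3 -c "
from h import *
plan(550,254.3,60,3.6)"
```

```text
time: 23.85
tcp_pos: [0.4099, 0.201, 0.0035]
tcp_rot: [0.712, 0.702, -0.001, -0.001]
wrist_force: [-0.5, -0.6, -0.1]
width: 0.0639
time: 24.43
tcp_pos: [0.4113, 0.2013, 0.0048]
tcp_rot: [0.712, 0.702, 0.0, 0.0]
wrist_force: [-0.0, -1.9, 2.8]
width: 0.0431
time: 24.77
tcp_pos: [0.4136, 0.2022, 0.0681]
tcp_rot: [0.712, 0.702, 0.003, 0.001]
wrist_force: [1.2, -0.5, -1.3]
width: 0.0433
t 24.77 tcp mm [413.6 202.2  68.1] toolx [0.013 1.    0.002] y [ 1.    -0.014  0.006] z [ 0.006  0.002 -1.   ] F [ 1.2 -0.5 -1.3] w 43.3
turn [ 0.19 -0.34 85.63] rows>=12.0 | shift in turned frame [ 0.1394 -0.0434  0.0081] |d| 0.146 rows>=3.5 | q6 -1.27
```

```bash
python3 -m creep '[[[0,0,0],[0,0,6.1]],[[0,0,0],[0,0,6.1]],[[0,0,0],[0,0,6.1]],[[0,0,0],[0,0,6.1]],[[0,0,0],[0,0,6.1]],[[0,0,0],[0,0,6.1]],[[0,0,0],[0,0,6.1]],[[0,0,0],[0,0,6.1]],[[0,0,0],[0,0,6.1]],[[0,0,0],[0,0,6.1]],[[0,0,0],[0,0,6.1]],[[0,0,0],[0,0,6.1]],[[0,0,0],[0,0,6.1]],[[0,0,0],[0,0,6.3]]]'
python3 -m creep '[[[0.023,-0.0065,0],[0,0,0]],[[0.023,-0.0065,0],[0,0,0]],[[0.023,-0.0065,0],[0,0,0]],[[0.023,-0.0065,0],[0,0,0]],[[0.023,-0.0065,0],[0,0,0]],[[0.024,-0.0065,0],[0,0,0]],[[0,0,0.02],[0,0,0]],[[0,0,0.02],[0,0,0]],[[0,0,0],[0,0,0]],[[0,0,0],[0,0,0]]]'
python3 -c "
from h import *
plan(550,250.5,5.5,3.6)"
```

```text
time: 25.93
tcp_pos: [0.4102, 0.2012, 0.0634]
tcp_rot: [1.0, 0.029, -0.001, 0.0]
wrist_force: [-0.3, -0.3, -1.3]
width: 0.0438
time: 26.77
tcp_pos: [0.5449, 0.2484, 0.022]
tcp_rot: [0.999, 0.032, -0.003, 0.001]
wrist_force: [0.1, 1.0, -0.3]
width: 0.0436
t 26.77 tcp mm [544.9 248.4  22. ] toolx [ 0.998  0.063 -0.005] y [ 0.063 -0.998  0.001] z [-0.005 -0.002 -1.   ] F [ 0.1  1.  -0.3] w 43.6
turn [0.07 0.31 0.03] rows>=0.0 | shift in turned frame [ 0.0053 -0.0018  0.0165] |d| 0.017 rows>=0.4 | q6 0.23
```

```bash
python3 -m creep '[[[0.005,-0.001,0.008],[0,0,0]],[[0,0,0.0085],[0,0,0]],[[0,0,0],[0,0,0]],[[0,0,0],[0,0,0]]]'
python3 -m creep '[[[0,0,0],[0,0,0]],[[0,0,0],[0,0,0]],[[0,0,0],[0,0,0]],[[0,0.005,-0.003],[0,0,0]],[[0,0,0],[0,0,0]]]' 0.356
python3 -c "
from h import *
plan(640,252,7.5,3.6)"
```

```text
time: 27.1
tcp_pos: [0.5519, 0.2502, 0.0078]
tcp_rot: [1.0, 0.032, -0.0, 0.0]
wrist_force: [0.3, -0.2, -0.2]
width: 0.0438
time: 27.52
tcp_pos: [0.5531, 0.2449, 0.012]
tcp_rot: [1.0, 0.032, 0.001, 0.0]
wrist_force: [0.5, 0.1, -0.1]
width: 0.0554
t 27.52 tcp mm [553.1 244.9  12. ] toolx [0.998 0.063 0.001] y [ 0.063 -0.998  0.   ] z [ 0.001  0.    -1.   ] F [ 0.5  0.1 -0.1] w 55.4
turn [ 0.   -0.07  0.02] rows>=0.0 | shift in turned frame [ 0.0872 -0.0017  0.0045] |d| 0.087 rows>=2.1 | q6 0.22
```

```bash
python3 -m creep '[[[0,0,0.0045],[0,0,0]],[[0.006,0,0],[0,0,0]],[[0.006,0,0],[0,0,0]],[[0.006,0,0],[0,0,0]],[[0.006,0,0],[0,0,0]],[[0.006,0,0],[0,0,0]],[[0.006,0,0],[0,0,0]],[[0.006,0,0],[0,0,0]],[[0.006,0,0],[0,0,0]],[[0.006,0,0],[0,0,0]],[[0.005,0,0],[0,0,0]],[[0.004,0,0],[0,0,0]],[[0.004,0,0],[0,0,0]],[[0.004,0,0],[0,0,0]],[[0.004,0,0],[0,0,0]],[[0.004,0,0],[0,0,0]],[[0.004,0,0],[0,0,0]],[[0.003,0,0],[0,0,0]],[[0,0,0],[0,0,0]],[[0,0,0],[0,0,0]]]'
python3 -c "
from h import *
plan(652.7,251,8,3.6)
p,_=viewer.camera('wrist'); cv2.imwrite('pics/w13.png',p)"
```

```text
time: 29.18
tcp_pos: [0.6386, 0.2507, 0.0064]
tcp_rot: [1.0, 0.032, 0.0, -0.0]
wrist_force: [-0.7, -0.1, -0.8]
width: 0.0559
t 29.18 tcp mm [638.6 250.7   6.4] toolx [0.998 0.063 0.   ] y [ 0.063 -0.998  0.   ] z [ 0.  0. -1.] F [-0.7 -0.1 -0.8] w 55.9
turn [ 0.   -0.03  0.02] rows>=0.0 | shift in turned frame [ 0.0141  0.0006 -0.0016] |d| 0.014 rows>=0.3 | q6 0.2
```

View pics/w13.png

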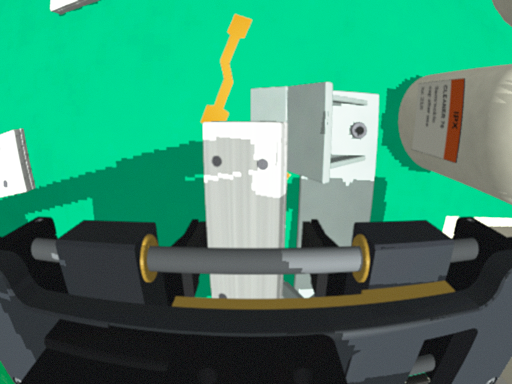

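```bash
python3 -m creep '[[[0.003,0,-0.0015],[0,0,0]],[[0.003,0,0],[0,0,0]],[[0.003,0,0],[0,0,0]],[[0.003,0,0],[0,0,0]],[[0.002,0,0],[0,0,0]],[[0,0,0],[0,0,0]],[[0,0,0],[0,0,0]],[[0,0,0],[0,0,0]]]'
python3 -c "
from h import *
plan(652.7,251,8,3.6)
p,_=viewer.camera('wrist'); cv2.imwrite('pics/w14.png',p)"
```

```text
time: 29.9
tcp_pos: [0.6528, 0.2517, 0.0084]
tcp_rot: [1.0, 0.032, 0.001, -0.0]
wrist_force: [-0.4, -0.5, -0.0]
width: 0.0566
t 29.90 tcp mm [652.8 251.7   8.4] toolx [0.998 0.063 0.001] y [ 0.063 -0.998 -0.   ] z [ 0.001  0.    -1.   ] F [-0.4 -0.5 -0. ] w 56.6
turn [-0.01 -0.07  0.02] rows>=0.0 | shift in turned frame [-0.0002  0.0007  0.0004] |d| 0.001 rows>=0.0 | q6 0.19
```

View pics/w14.png

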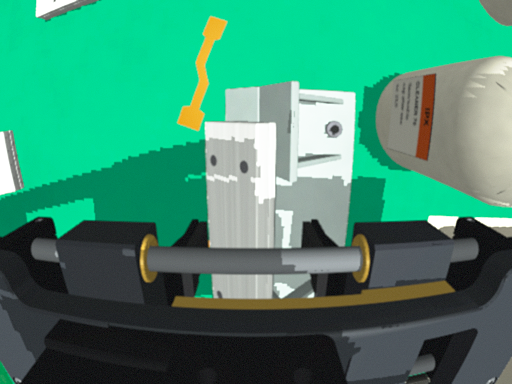

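Same tipped state as before. Same squeeze-upright, then back out and stand it up.

```bash
python3 -m creep '[[[-0.0025,0,0],[0,0,0]],[[-0.003,0,0],[0,0,0]],[[-0.003,0,0],[0,0,0]],[[-0.003,0,0],[0,0,0]],[[-0.003,0,0],[0,0,0]],[[-0.003,0,0],[0,0,0]],[[-0.003,0,0],[0,0,0]],[[-0.003,0,0],[0,0,0]],[[-0.002,0,0],[0,0,0]],[[-0.002,0,0],[0,0,0]],[[0,0,0],[0,0,0]],[[0,0,0],[0,0,0]]]' 1
python3 -m creep '[[[0,0,-0.005],[0,0,0]],[[0,0,-0.005],[0,0,0]],[[-0.015,-0.005,0],[0,0,0]],[[-0.015,-0.005,0],[0,0,0]],[[-0.015,-0.005,0],[0,0,0]],[[-0.015,-0.005,0],[0,0,0]],[[0,0,0],[0,0,0]],[[0,0,0],[0,0,0]]]'
python3 -c "
from h import *
tcp()
p,_=viewer.camera('wrist'); cv2.imwrite('pics/w15.png',p)"
```

```text
time: 30.95
tcp_pos: [0.6244, 0.2499, 0.008]
tcp_rot: [0.999, 0.032, -0.0, 0.0]
wrist_force: [-1.9, -0.1, -0.3]
width: 0.0117
time: 31.62
tcp_pos: [0.5637, 0.2664, 0.0186]
tcp_rot: [0.999, 0.032, 0.0, -0.0]
wrist_force: [0.7, 0.7, -0.8]
width: 0.0118
t 31.62 tcp mm [563.7 266.4  18.6] toolx [0.998 0.064 0.001] y [ 0.064 -0.998 -0.   ] z [ 0.001  0.    -1.   ] F [ 0.7  0.7 -0.8] w 11.8
```

View pics/w15.png

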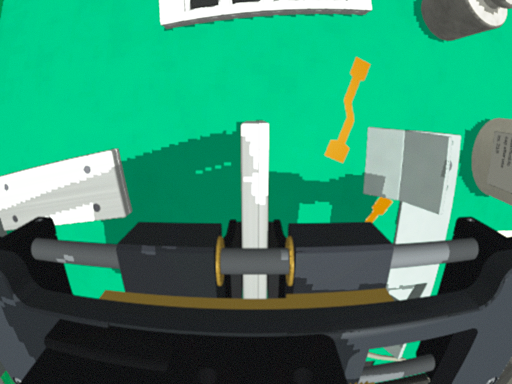

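```bash
python3 -m creep '[[[0,0,0.005],[0,0,0]],[[0,0,0.004],[0,0,0]],[[0,0,0.001],[0,0,0]],[[0,0,0],[0,0,0]],[[0,0,0],[0,0,0]]]'
python3 -m creep '[[[0,0,0],[0,0,0]],[[0,0,0],[0,0,0]],[[0,0,0],[0,0,0]],[[0,0,0],[0,0,0]],[[0,0,0],[0,0,0]],[[0,0,0],[0,0,0]],[[0,0,0],[0,0,0]],[[0,0,0],[0,0,0]],[[0,0,0],[0,0,0]],[[0,0,0],[0,0,0]],[[0,0,0],[0,0,0]],[[0,0,0],[0,0,0]],[[0,0,0],[0,0,0]]]' 0
python3 -m creep '[[[0,0,-0.01],[0,0,0]],[[0,0,-0.01],[0,0,0]],[[-0.015,0,0],[0,0,0]],[[-0.015,0,0],[0,0,0]],[[-0.004,0,0],[0,0,0]],[[-0.003,0,0],[0,0,0]],[[-0.003,0,0],[0,0,0]],[[-0.003,0,0],[0,0,0]],[[-0.003,0,0],[0,0,0]],[[-0.003,0,0],[0,0,0]],[[-0.003,0,0],[0,0,0]],[[-0.003,0,0],[0,0,0]],[[0,0,0],[0,0,0]],[[0,0,0],[0,0,0]],[[0,0,0],[0,0,0]],[[0,0,0],[0,0,0]]]' 0
python3 -c "
from h import *
tcp()
p,_=viewer.camera('wrist'); cv2.imwrite('pics/w16.png',p)"
```

```text
time: 32.08
tcp_pos: [0.5644, 0.2658, 0.0079]
tcp_rot: [1.0, 0.031, 0.0, 0.0]
wrist_force: [1.5, -0.1, 0.2]
width: 0.0117
time: 33.17
tcp_pos: [0.5637, 0.2661, 0.008]
tcp_rot: [0.999, 0.032, -0.0, -0.0]
wrist_force: [0.3, 1.0, -1.1]
width: 0.0849
time: 34.5
tcp_pos: [0.509, 0.2626, 0.0281]
tcp_rot: [0.999, 0.032, 0.0, -0.0]
wrist_force: [0.2, -0.2, -0.1]
width: 0.0871
t 34.50 tcp mm [509.  262.6  28.1] toolx [0.998 0.063 0.   ] y [ 0.063 -0.998 -0.   ] z [ 0.  0. -1.] F [ 0.2 -0.2 -0.1] w 87.1
```

View pics/w16.png

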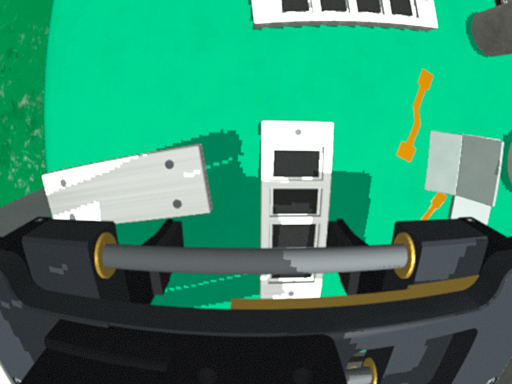

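```bash
python3 -c "
from h import *
w=wproj([(261,121),(333,121)],0.012)*1000; print(w.round(1)); m=w.mean(0)[:2]; a=np.radians(94); c=m-63*np.array([np.cos(a),np.sin(a)]); print(c)
plan(c[0],c[1],4,3.8)"
```

```text
[[507.8 329.5  12. ]
 [551.8 333.3  12. ]]
[534.17900957 268.55416527]
t 34.55 tcp mm [509.  262.6  28.1] toolx [0.998 0.063 0.   ] y [ 0.063 -0.998 -0.   ] z [ 0.  0. -1.] F [ 0.1  0.1 -0.1] w 87.0
turn [-0.   -0.01 -0.18] rows>=0.0 | shift in turned frame [ 0.0255 -0.0042  0.0241] |d| 0.035 rows>=0.8 | q6 0.28
```

```bash
python3 -m creep '[[[0.013,-0.002,0],[0,0,0]],[[0.0125,-0.002,0],[0,0,0]],[[0,0,0.012],[0,0,0]],[[0,0,0.012],[0,0,0]],[[0,0,0],[0,0,0]],[[0,0,0],[0,0,0]]]' 0
python3 -m creep '[[[0,0,0],[0,0,0]],[[0,0,0],[0,0,0]],[[0,0,0],[0,0,0]],[[0,0,0],[0,0,0]],[[0,0,0],[0,0,0]],[[0,0,0],[0,0,0]],[[0,0,0],[0,0,0]],[[0,0,0],[0,0,0]],[[0,0,0],[0,0,0]],[[0,0,0],[0,0,0]],[[0,0,0],[0,0,0]]]' 1
python3 -m creep '[[[0,0,-0.03],[0,0,0]],[[0,0,-0.03],[0,0,0]],[[0,0,-0.03],[0,0,0]],[[0,0,-0.03],[0,0,0]],[[0,0,0],[0,0,3.6]],[[0,0,0],[0,0,0]]]'
python3 -c "
from h import *
plan(411.5,-130,120,0.2)"
```

```text
time: 35.05
tcp_pos: [0.5321, 0.2676, 0.0022]
tcp_rot: [0.999, 0.032, -0.002, 0.001]
wrist_force: [0.9, 0.1, 0.3]
width: 0.087
time: 35.97
tcp_pos: [0.5341, 0.2682, 0.0042]
tcp_rot: [0.999, 0.032, 0.0, -0.0]
wrist_force: [-0.4, 0.8, 1.4]
width: 0.0436
time: 36.47
tcp_pos: [0.5356, 0.2688, 0.1267]
tcp_rot: [1.0, -0.001, 0.002, -0.001]
wrist_force: [1.0, 0.7, -0.8]
width: 0.0434
t 36.47 tcp mm [535.6 268.8 126.7] toolx [ 1.    -0.002  0.005] y [-0.002 -1.    -0.002] z [ 0.005  0.002 -1.   ] F [ 1.   0.7 -0.8] w 43.4
turn [-0.09 -0.26 -0.3 ] rows>=0.1 | shift in turned frame [-0.1255  0.3983  0.0067] |d| 0.418 rows>=10.0 | q6 0.34
```

```bash
python3 -m creep '[[[0,0,0],[0,0,-0.3]],[[-0.0097,0.0306,0],[0,0,0]],[[-0.0097,0.0306,0],[0,0,0]],[[-0.0097,0.0306,0],[0,0,0]],[[-0.0097,0.0306,0],[0,0,0]],[[-0.0097,0.0306,0],[0,0,0]],[[-0.0097,0.0306,0],[0,0,0]],[[-0.0097,0.0306,0],[0,0,0]],[[-0.0097,0.0306,0],[0,0,0]],[[-0.0097,0.0306,0],[0,0,0]],[[-0.0097,0.0306,0],[0,0,0]],[[-0.0097,0.0306,0],[0,0,0]],[[-0.0097,0.0306,0],[0,0,0]],[[-0.0097,0.0306,0],[0,0,0]],[[0,0,0.02],[0,0,0]],[[0,0,0.02],[0,0,0]],[[0,0,0.02],[0,0,0]],[[0,0,0],[0,0,0]],[[0,0,0],[0,0,0]]]'
python3 -c "
from h import *
plan(411.5,-130,34.5,0.2)
p,_=viewer.camera('wrist'); cv2.imwrite('pics/w17.png',p)"
```

```text
time: 38.05
tcp_pos: [0.4079, -0.1292, 0.0619]
tcp_rot: [1.0, 0.003, -0.003, -0.001]
wrist_force: [0.3, -0.2, -1.5]
width: 0.0437
t 38.05 tcp mm [ 407.9 -129.2   61.9] toolx [ 1.     0.007 -0.005] y [ 0.007 -1.    -0.003] z [-0.005  0.003 -1.   ] F [ 0.3 -0.2 -1.5] w 43.7
turn [-0.16  0.3   0.18] rows>=0.1 | shift in turned frame [0.0036 0.0009 0.0274] |d| 0.028 rows>=0.7 | q6 -0.5
```

View pics/w17.png

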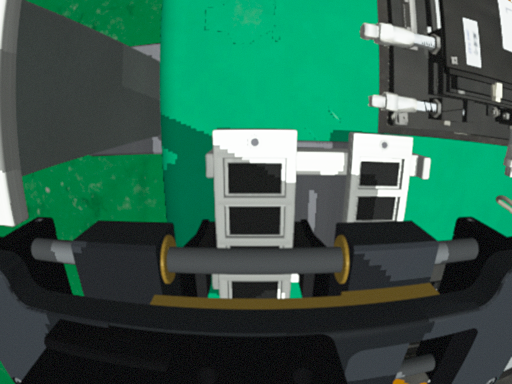

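```bash
python3 -c "
from h import *
print((wproj([(206,165),(431,165)],0.04)*1000).round(1),(wproj([(350,133),(411,136)],0.042)*1000).round(1))"
python3 -m creep '[[[0.0035,0,0.009],[0,0,0]],[[0,0,0.009],[0,0,0]],[[0,0,0.007],[0,0,0]],[[0,0,0],[0,0,0]],[[0,0,0],[0,0,0]]]'
python3 -c "
from h import *
plan(411.5,-130,34.5,0.2)"
```

```text
[[376.9 -91.2  40. ]
 [535.2 -87.8  40. ]] [[469.  -68.8  42. ]
 [514.4 -68.1  42. ]]
time: 38.52
tcp_pos: [0.4132, -0.1299, 0.0385]
tcp_rot: [1.0, 0.003, -0.001, -0.0]
wrist_force: [0.8, -0.1, -0.8]
width: 0.0433
t 38.52 tcp mm [ 413.2 -129.9   38.5] toolx [ 1.     0.006 -0.001] y [ 0.006 -1.    -0.001] z [-0.001  0.001 -1.   ] F [ 0.8 -0.1 -0.8] w 43.3
turn [-0.04  0.08  0.15] rows>=0.0 | shift in turned frame [-0.0017  0.0001  0.004 ] |d| 0.004 rows>=0.1 | q6 -0.49
```

```bash
python3 -m creep '[[[-0.001,0,0.002],[0,0,0]],[[0,0,0.002],[0,0,0]],[[0,0,0],[0,0,0]],[[0,0,0],[0,0,0]]]'
python3 -m creep '[[[0,0,0],[0,0,0]],[[0,0,0],[0,0,0]],[[0,0,0],[0,0,0]],[[0,0,0],[0,0,0]]]' 0.3
python3 -m creep '[[[0,0,-0.02],[0,0,0]],[[0,0,-0.03],[0,0,0]],[[0,0,-0.03],[0,0,0]],[[0,0,-0.03],[0,0,0]],[[0,-0.03,0],[0,0,0]],[[0,-0.035,0],[0,0,0]],[[0,-0.035,0],[0,0,0]],[[0,-0.035,0],[0,0,0]],[[0,-0.035,0],[0,0,0]],[[0,-0.03,0],[0,0,0]],[[0,0,0],[0,0,0]],[[0,0,0],[0,0,0]]]' 0.195
python3 - <<'E'
from h import *
tcp()
p,_=viewer.camera('top'); cv2.imwrite('pics/t18.png',p)
cv2.imwrite('pics/t18c.png',cv2.resize(p[140:260,100:440],None,fx=2.3,fy=2.3,interpolation=cv2.INTER_CUBIC))
show(p=p)
E
```

```text
time: 38.85
tcp_pos: [0.4127, -0.1303, 0.0351]
tcp_rot: [1.0, 0.003, 0.0, 0.0]
wrist_force: [0.8, -0.3, -1.4]
width: 0.0437
time: 39.18
tcp_pos: [0.4129, -0.1304, 0.0353]
tcp_rot: [1.0, 0.003, 0.0, 0.0]
wrist_force: [-0.1, -0.4, -0.4]
width: 0.0587
time: 40.18
tcp_pos: [0.4114, 0.071, 0.1452]
tcp_rot: [1.0, 0.005, 0.0, 0.0]
wrist_force: [0.5, -0.9, 0.3]
width: 0.07
t 40.18 tcp mm [411.4  71.  145.2] toolx [1.   0.01 0.  ] y [ 0.01 -1.    0.  ] z [ 0. -0. -1.] F [ 0.5 -0.9  0.3] w 70.0
px [278. 345.] xy mm 78.3 136.2  L 142.3 W 49.6  ang(from x) -0.1
px [231. 226.] xy mm 411.6 280.4  L 125.5 W 44.0  ang(from x) 10.8
px [184. 177.] xy mm 557.4 422.1  L 126.0 W 44.3  ang(from x) 8.9
```

View pics/t18c.png

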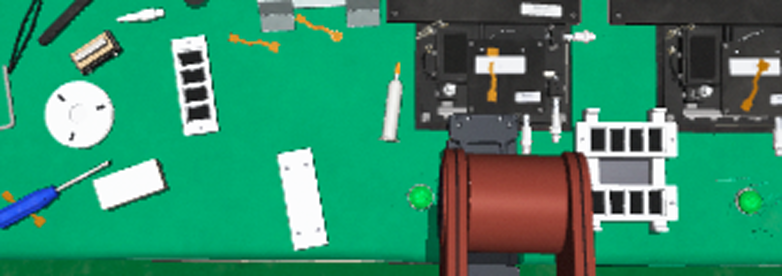

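```bash
python3 -m creep '[[[0,0,0],[0,0,-6.3]],[[0,0,0],[0,0,-6.3]],[[0,0,0],[0,0,-6.3]],[[0,0,0],[0,0,-6.3]],[[0,0,0],[0,0,-6.3]],[[0,0,0],[0,0,-6.3]],[[0,0,0],[0,0,-6.3]],[[0,0,0],[0,0,-6.3]],[[0,0,0],[0,0,-6.3]],[[0,0,0],[0,0,-6.3]],[[0,0,0],[0,0,-6.3]],[[0,0,0],[0,0,-6.3]],[[0,0,0],[0,0,-6.3]],[[0,0,0],[0,0,-6.3]],[[0,0,0],[0,0,-6.3]],[[0,0,0],[0,0,-5.7]],[[0,0,0],[0,0,0]]]' 0.195
python3 -c "
from h import *
plan(411.6,280.4,30,100.8)"
```

```text
time: 41.65
tcp_pos: [0.4117, 0.0682, 0.145]
tcp_rot: [0.639, 0.769, -0.0, 0.0]
wrist_force: [-0.0, 0.9, -0.0]
width: 0.0703
t 41.65 tcp mm [411.7  68.2 145. ] toolx [-0.184  0.983 -0.   ] y [ 0.983  0.184 -0.   ] z [-0. -0. -1.] F [-0.   0.9 -0. ] w 70.3
turn [-0.01  0.02 -0.21] rows>=0.0 | shift in turned frame [0.2085 0.0397 0.115 ] |d| 0.241 rows>=5.8 | q6 -1.78
```

```bash
python3 -m creep '[[[0.03,0.0057,0],[0,0,-0.2]],[[0.03,0.0057,0],[0,0,0]],[[0.03,0.0057,0],[0,0,0]],[[0.03,0.0057,0],[0,0,0]],[[0.03,0.0057,0],[0,0,0]],[[0.03,0.0057,0],[0,0,0]],[[0.0285,0.0055,0],[0,0,0]],[[0,0,0.023],[0,0,0]],[[0,0,0.023],[0,0,0]],[[0,0,0.023],[0,0,0]],[[0,0,0.023],[0,0,0]],[[0,0,0.022],[0,0,0]],[[0,0,0],[0,0,0]],[[0,0,0],[0,0,0]]]'
python3 -c "
from h import *
plan(411.6,280.4,4.5,100.8)
p,_=viewer.camera('wrist'); cv2.imwrite('pics/w19.png',p)"
```

```text
time: 42.82
tcp_pos: [0.4112, 0.2806, 0.0301]
tcp_rot: [0.639, 0.769, -0.002, -0.001]
wrist_force: [-0.1, -0.4, -0.1]
width: 0.0702
t 42.82 tcp mm [411.2 280.6  30.1] toolx [-0.183  0.983 -0.001] y [ 0.983  0.183 -0.003] z [-0.003 -0.002 -1.   ] F [-0.1 -0.4 -0.1] w 70.2
turn [-0.19  0.06 -0.27] rows>=0.0 | shift in turned frame [-0.0003  0.0004  0.0256] |d| 0.026 rows>=0.6 | q6 -1.31
```

View pics/w19.png

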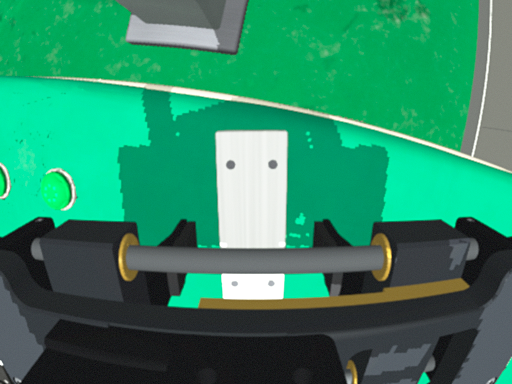

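```bash
python3 -m creep '[[[0,0,0.009],[0,0,0]],[[0,0,0.009],[0,0,0]],[[0,0,0.008],[0,0,0]],[[0,0,0],[0,0,0]],[[0,0,0],[0,0,0]]]' 0.195
python3 -m creep '[[[0,0,0],[0,0,0]],[[0,0,0],[0,0,0]],[[0,0,0],[0,0,0]],[[0,0,0],[0,0,0]],[[0,0,0],[0,0,0]],[[0,0,0],[0,0,0]],[[0,0,0],[0,0,0]],[[0,0,0],[0,0,0]]]' 1
python3 -m creep '[[[0,0,-0.02],[0,0,0]],[[0,0,-0.02],[0,0,0]],[[0,0,-0.02],[0,0,0]],[[0,0,0],[0,0,0]]]'
python3 -c "
from h import *
plan(550,250.5,60,3.6)"
```

```text
time: 43.28
tcp_pos: [0.4112, 0.2817, 0.0044]
tcp_rot: [0.638, 0.77, -0.001, -0.0]
wrist_force: [0.5, -0.1, 0.3]
width: 0.07
time: 43.95
tcp_pos: [0.4121, 0.2819, 0.0053]
tcp_rot: [0.638, 0.77, 0.0, 0.0]
wrist_force: [0.3, -2.1, 3.7]
width: 0.0433
time: 44.28
tcp_pos: [0.4142, 0.2834, 0.0686]
tcp_rot: [0.638, 0.77, 0.003, 0.001]
wrist_force: [1.5, -0.4, -2.0]
width: 0.0436
t 44.28 tcp mm [414.2 283.4  68.6] toolx [-0.186  0.983  0.002] y [0.983 0.186 0.006] z [ 0.006  0.003 -1.   ] F [ 1.5 -0.4 -2. ] w 43.6
turn [ 0.16 -0.38 97.13] rows>=13.6 | shift in turned frame [0.1334 0.0413 0.0086] |d| 0.14 rows>=3.4 | q6 -1.32
```

```bash
python3 -m creep '[[[0,0,0],[0,0,6.1]],[[0,0,0],[0,0,6.1]],[[0,0,0],[0,0,6.1]],[[0,0,0],[0,0,6.1]],[[0,0,0],[0,0,6.1]],[[0,0,0],[0,0,6.1]],[[0,0,0],[0,0,6.1]],[[0,0,0],[0,0,6.1]],[[0,0,0],[0,0,6.1]],[[0,0,0],[0,0,6.1]],[[0,0,0],[0,0,6.1]],[[0,0,0],[0,0,6.1]],[[0,0,0],[0,0,6.1]],[[0,0,0],[0,0,6.1]],[[0,0,0],[0,0,6.1]],[[0,0,0],[0,0,5.6]]]'
python3 -m creep '[[[0.0226,0.0069,0],[0,0,0]],[[0.0226,0.0069,0],[0,0,0]],[[0.0226,0.0069,0],[0,0,0]],[[0.0226,0.0069,0],[0,0,0]],[[0.0226,0.0069,0],[0,0,0]],[[0.0226,0.0069,0],[0,0,0]],[[0,0,0.02],[0,0,0]],[[0,0,0.02],[0,0,0]],[[0,0,0],[0,0,0]],[[0,0,0],[0,0,0]]]'
python3 -c "
from h import *
plan(550,250.5,5.5,3.6)"
```

```text
time: 45.62
tcp_pos: [0.411, 0.2817, 0.0635]
tcp_rot: [1.0, 0.029, -0.001, 0.0]
wrist_force: [0.2, 0.3, -1.9]
width: 0.0437
time: 46.45
tcp_pos: [0.5474, 0.2485, 0.0223]
tcp_rot: [0.999, 0.032, -0.003, 0.001]
wrist_force: [0.5, -0.3, -1.6]
width: 0.0433
t 46.45 tcp mm [547.4 248.5  22.3] toolx [ 0.998  0.063 -0.005] y [ 0.063 -0.998  0.001] z [-0.005 -0.001 -1.   ] F [ 0.5 -0.3 -1.6] w 43.3
turn [0.06 0.31 0.01] rows>=0.0 | shift in turned frame [ 0.0028 -0.0018  0.0168] |d| 0.017 rows>=0.4 | q6 0.23
```

```bash
python3 -m creep '[[[0.003,-0.001,0.008],[0,0,0]],[[0,0,0.009],[0,0,0]],[[0,0,0.001],[0,0,0]],[[0,0,0],[0,0,0]]]'
python3 -m creep '[[[0,0,0],[0,0,0]],[[0,0,0],[0,0,0]],[[0,0,0],[0,0,0]],[[0,0.004,0],[0,0,0]],[[0,0,0],[0,0,0]]]' 0.356
python3 -c "
from h import *
plan(640,251.5,8,3.6)"
```

```text
time: 46.78
tcp_pos: [0.5521, 0.2504, 0.0065]
tcp_rot: [0.999, 0.032, -0.001, 0.0]
wrist_force: [0.1, -0.3, -1.3]
width: 0.0435
time: 47.2
tcp_pos: [0.5533, 0.246, 0.0075]
tcp_rot: [0.999, 0.032, 0.0, 0.0]
wrist_force: [0.1, -0.5, -0.6]
width: 0.0556
t 47.20 tcp mm [553.3 246.    7.5] toolx [0.998 0.063 0.001] y [ 0.063 -0.998  0.   ] z [ 0.001 -0.    -1.   ] F [ 0.1 -0.5 -0.6] w 55.6
turn [ 0.01 -0.04  0.02] rows>=0.0 | shift in turned frame [ 0.0869 -0.0001 -0.0005] |d| 0.087 rows>=2.1 | q6 0.23
```

```bash
python3 -m creep '[[[0,0,-0.001],[0,0,0]],[[0.006,0,0],[0,0,0]],[[0.006,0,0],[0,0,0]],[[0.006,0,0],[0,0,0]],[[0.006,0,0],[0,0,0]],[[0.006,0,0],[0,0,0]],[[0.006,0,0],[0,0,0]],[[0.006,0,0],[0,0,0]],[[0.006,0,0],[0,0,0]],[[0.006,0,0],[0,0,0]],[[0.005,0,0],[0,0,0]],[[0.004,0,0],[0,0,0]],[[0.004,0,0],[0,0,0]],[[0.004,0,0],[0,0,0]],[[0.004,0,0],[0,0,0]],[[0.004,0,0],[0,0,0]],[[0.004,0,0],[0,0,0]],[[0.003,0,0],[0,0,0]],[[0,0,0],[0,0,0]],[[0,0,0],[0,0,0]]]'
python3 -c "
from h import *
plan(652.7,251,8,3.6)"
```

```text
time: 48.87
tcp_pos: [0.6387, 0.2518, 0.0076]
tcp_rot: [1.0, 0.032, -0.0, 0.0]
wrist_force: [-2.3, -0.8, -0.8]
width: 0.0558
t 48.87 tcp mm [638.7 251.8   7.6] toolx [ 0.998  0.063 -0.   ] y [ 0.063 -0.998  0.   ] z [-0. -0. -1.] F [-2.3 -0.8 -0.8] w 55.8
turn [0.01 0.02 0.02] rows>=0.0 | shift in turned frame [ 0.0139  0.0017 -0.0004] |d| 0.014 rows>=0.3 | q6 0.2
```

```bash
python3 -m creep '[[[0.003,0,-0.0005],[0,0,0]],[[0.003,0,0],[0,0,0]],[[0.003,0,0],[0,0,0]],[[0.003,0,0],[0,0,0]],[[0.002,0,0],[0,0,0]],[[0,0,0],[0,0,0]],[[0,0,0],[0,0,0]],[[0,0,0],[0,0,0]]]'
python3 -c "
from h import *
plan(652.7,251,8,3.6)
p,_=viewer.camera('wrist'); cv2.imwrite('pics/w20.png',p)"
```

```text
time: 49.53
tcp_pos: [0.6536, 0.2528, 0.0091]
tcp_rot: [1.0, 0.032, 0.001, -0.0]
wrist_force: [-0.2, -1.3, -0.2]
width: 0.0564
t 49.53 tcp mm [653.6 252.8   9.1] toolx [0.998 0.063 0.002] y [ 0.063 -0.998 -0.   ] z [ 0.002  0.    -1.   ] F [-0.2 -1.3 -0.2] w 56.4
turn [-0.01 -0.1   0.02] rows>=0.0 | shift in turned frame [-0.001   0.0017  0.0011] |d| 0.002 rows>=0.1 | q6 0.19
```

View pics/w20.png

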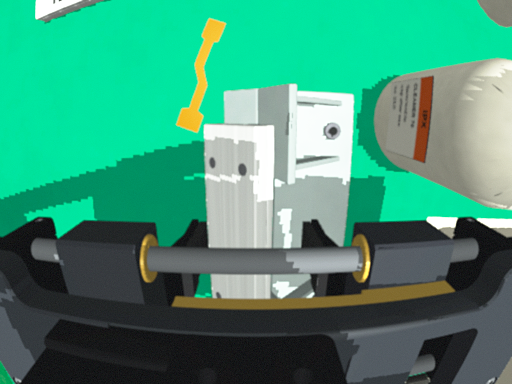

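```bash
python3 -m creep '[[[-0.0025,0,0],[0,0,0]],[[-0.003,0,0],[0,0,0]],[[-0.003,0,0],[0,0,0]],[[-0.003,0,0],[0,0,0]],[[-0.003,0,0],[0,0,0]],[[-0.003,0,0],[0,0,0]],[[-0.003,0,0],[0,0,0]],[[-0.003,0,0],[0,0,0]],[[-0.002,0,0],[0,0,0]],[[-0.002,0,0],[0,0,0]],[[0,0,0],[0,0,0]],[[0,0,0],[0,0,0]]]' 1
python3 -m creep '[[[0,0,-0.005],[0,0,0]],[[0,0,-0.005],[0,0,0]],[[-0.015,-0.005,0],[0,0,0]],[[-0.015,-0.005,0],[0,0,0]],[[-0.015,-0.005,0],[0,0,0]],[[-0.015,-0.005,0],[0,0,0]],[[0,0,0],[0,0,0]],[[0,0,0],[0,0,0]]]'
python3 -c "
from h import *
tcp()
p,_=viewer.camera('wrist'); cv2.imwrite('pics/w21.png',p)"
```

```text
time: 50.58
tcp_pos: [0.6249, 0.251, 0.0084]
tcp_rot: [0.999, 0.032, -0.0, 0.0]
wrist_force: [0.1, 0.8, -1.9]
width: 0.0116
time: 51.25
tcp_pos: [0.5641, 0.2675, 0.0191]
tcp_rot: [0.999, 0.032, 0.0, -0.0]
wrist_force: [0.0, -0.3, -0.1]
width: 0.012
t 51.25 tcp mm [564.1 267.5  19.1] toolx [0.998 0.064 0.001] y [ 0.064 -0.998  0.   ] z [ 0.001  0.    -1.   ] F [ 0.  -0.3 -0.1] w 12.0
```

View pics/w21.png

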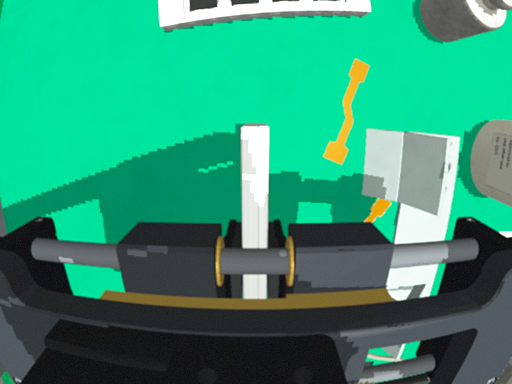

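```bash
python3 -m creep '[[[0,0,0.005],[0,0,0]],[[0,0,0.004],[0,0,0]],[[0,0,0.0015],[0,0,0]],[[0,0,0],[0,0,0]],[[0,0,0],[0,0,0]]]'
python3 -m creep '[[[0,0,0],[0,0,0]],[[0,0,0],[0,0,0]],[[0,0,0],[0,0,0]],[[0,0,0],[0,0,0]],[[0,0,0],[0,0,0]],[[0,0,0],[0,0,0]],[[0,0,0],[0,0,0]],[[0,0,0],[0,0,0]],[[0,0,0],[0,0,0]],[[0,0,0],[0,0,0]],[[0,0,0],[0,0,0]],[[0,0,0],[0,0,0]],[[0,0,0],[0,0,0]]]' 0
python3 -m creep '[[[0,0,-0.01],[0,0,0]],[[0,0,-0.01],[0,0,0]],[[-0.015,0,0],[0,0,0]],[[-0.015,0,0],[0,0,0]],[[-0.004,0,0],[0,0,0]],[[-0.003,0,0],[0,0,0]],[[-0.003,0,0],[0,0,0]],[[-0.003,0,0],[0,0,0]],[[-0.003,0,0],[0,0,0]],[[-0.003,0,0],[0,0,0]],[[-0.003,0,0],[0,0,0]],[[-0.003,0,0],[0,0,0]],[[0,0,0],[0,0,0]],[[0,0,0],[0,0,0]],[[0,0,0],[0,0,0]],[[0,0,0],[0,0,0]]]' 0
python3 -c "
from h import *
tcp()
p,_=viewer.camera('wrist'); cv2.imwrite('pics/w22.png',p)"
```

```text
time: 51.72
tcp_pos: [0.565, 0.2669, 0.0083]
tcp_rot: [1.0, 0.031, 0.0, 0.0]
wrist_force: [0.4, -1.8, 3.5]
width: 0.0117
time: 52.8
tcp_pos: [0.5642, 0.2671, 0.008]
tcp_rot: [0.999, 0.032, -0.0, 0.0]
wrist_force: [-0.6, -0.2, 0.0]
width: 0.0849
time: 54.13
tcp_pos: [0.5095, 0.2637, 0.0281]
tcp_rot: [1.0, 0.032, 0.0, -0.0]
wrist_force: [-0.6, 0.1, 0.7]
width: 0.0869
t 54.13 tcp mm [509.5 263.7  28.1] toolx [0.998 0.063 0.   ] y [ 0.063 -0.998 -0.   ] z [ 0.  0. -1.] F [-0.6  0.1  0.7] w 86.9
```

View pics/w22.png

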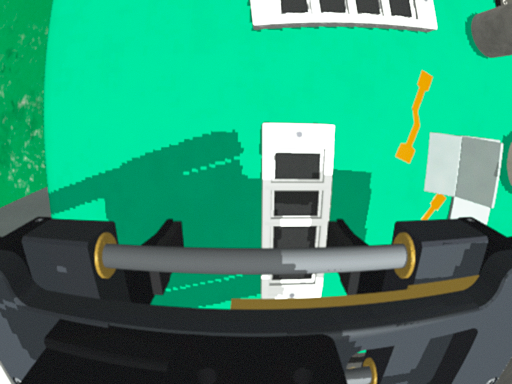

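```bash
python3 -c "
from h import *
w=wproj([(262,123),(334,124)],0.012)*1000; print(w.round(1)); m=w.mean(0)[:2]; a=np.radians(94); c=m-63*np.array([np.cos(a),np.sin(a)]); print(c)
plan(c[0],c[1],4,3.8)"
```

```text
[[509.  329.4  12. ]
 [553.1 332.6  12. ]]
[535.40395106 268.15923441]
t 54.18 tcp mm [509.5 263.7  28.1] toolx [0.998 0.063 0.   ] y [ 0.063 -0.998 -0.   ] z [ 0.  0. -1.] F [0.8 0.5 0.5] w 86.9
turn [-0.   -0.01 -0.18] rows>=0.0 | shift in turned frame [ 0.0262 -0.0027  0.0241] |d| 0.036 rows>=0.9 | q6 0.28
```

```bash
python3 -m creep '[[[0.013,-0.0015,0],[0,0,0]],[[0.013,-0.0015,0],[0,0,0]],[[0,0,0.012],[0,0,0]],[[0,0,0.012],[0,0,0]],[[0,0,0],[0,0,0]],[[0,0,0],[0,0,0]]]' 0
python3 -m creep '[[[0,0,0],[0,0,0]],[[0,0,0],[0,0,0]],[[0,0,0],[0,0,0]],[[0,0,0],[0,0,0]],[[0,0,0],[0,0,0]],[[0,0,0],[0,0,0]],[[0,0,0],[0,0,0]],[[0,0,0],[0,0,0]],[[0,0,0],[0,0,0]],[[0,0,0],[0,0,0]],[[0,0,0],[0,0,0]]]' 1
python3 -m creep '[[[0,0,-0.03],[0,0,0]],[[0,0,-0.03],[0,0,0]],[[0,0,-0.03],[0,0,0]],[[0,0,-0.03],[0,0,0]],[[0,0,0],[0,0,0]],[[0,0,0],[0,0,0]]]'
python3 -c "
from h import *
plan(452,-170,130,-89.8)
p,_=viewer.camera('wrist'); cv2.imwrite('pics/w23.png',p)"
```

```text
time: 54.68
tcp_pos: [0.533, 0.2677, 0.0021]
tcp_rot: [0.999, 0.032, -0.002, 0.001]
wrist_force: [-0.4, -0.3, 0.2]
width: 0.0866
time: 55.6
tcp_pos: [0.5351, 0.2684, 0.0041]
tcp_rot: [1.0, 0.032, 0.0, -0.0]
wrist_force: [0.2, -0.4, 0.2]
width: 0.0434
time: 56.1
tcp_pos: [0.5365, 0.2689, 0.1263]
tcp_rot: [0.999, 0.032, 0.002, -0.001]
wrist_force: [0.0, 0.9, -1.8]
width: 0.0438
t 56.10 tcp mm [536.5 268.9 126.3] toolx [0.998 0.063 0.004] y [ 0.063 -0.998 -0.001] z [ 0.004  0.001 -1.   ] F [ 0.   0.9 -1.8] w 43.8
turn [-0.26 -0.14 93.43] rows>=13.0 | shift in turned frame [ 0.4386  0.0861 -0.0037] |d| 0.447 rows>=10.7 | q6 0.27
```

View pics/w23.png

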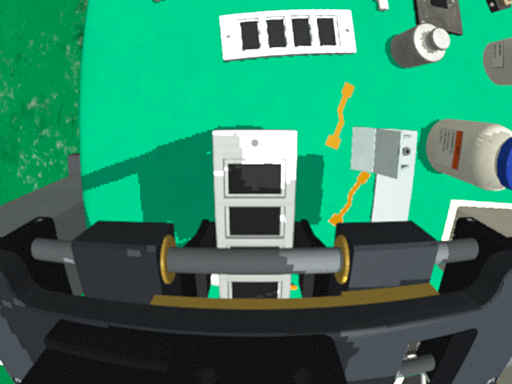

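```bash
python3 -m creep '[[[0,0,0],[0,0,6.2]],[[0,0,0],[0,0,6.2]],[[0,0,0],[0,0,6.2]],[[0,0,0],[0,0,6.2]],[[0,0,0],[0,0,6.2]],[[0,0,0],[0,0,6.2]],[[0,0,0],[0,0,6.2]],[[0,0,0],[0,0,6.2]],[[0,0,0],[0,0,6.2]],[[0,0,0],[0,0,6.2]],[[0,0,0],[0,0,6.2]],[[0,0,0],[0,0,6.2]],[[0,0,0],[0,0,6.2]],[[0,0,0],[0,0,6.2]],[[0,0,0],[0,0,6.6]],[[0,0,0],[0,0,0]]]'
python3 -m creep '[[[0.0313,0.006,0],[0,0,0]],[[0.0313,0.006,0],[0,0,0]],[[0.0313,0.006,0],[0,0,0]],[[0.0313,0.006,0],[0,0,0]],[[0.0313,0.006,0],[0,0,0]],[[0.0313,0.006,0],[0,0,0]],[[0.0313,0.006,0],[0,0,0]],[[0.0313,0.006,0],[0,0,0]],[[0.0313,0.006,0],[0,0,0]],[[0.0313,0.006,0],[0,0,0]],[[0.0313,0.006,0],[0,0,0]],[[0.0313,0.006,0],[0,0,0]],[[0.0313,0.006,0],[0,0,0]],[[0.0313,0.006,0],[0,0,0]],[[0,0,0],[0,0,0]],[[0,0,0],[0,0,0]]]'
python3 -c "
from h import *
plan(452,-170,65,-89.8)
p,_=viewer.camera('wrist'); cv2.imwrite('pics/w24.png',p)"
```

```text
time: 57.48
tcp_pos: [0.5333, 0.2677, 0.1211]
tcp_rot: [-0.707, 0.707, 0.001, -0.002]
wrist_force: [0.8, -0.1, -2.4]
width: 0.0437
time: 58.82
tcp_pos: [0.4515, -0.1711, 0.1227]
tcp_rot: [0.708, -0.706, -0.001, 0.0]
wrist_force: [0.4, -0.3, -2.4]
width: 0.0439
t 58.82 tcp mm [ 451.5 -171.1  122.7] toolx [ 0.003 -1.    -0.001] y [-1.    -0.003  0.002] z [-0.002  0.001 -1.   ] F [ 0.4 -0.3 -2.4] w 43.9
turn [ 0.13  0.08 -0.  ] rows>=0.0 | shift in turned frame [-0.0011 -0.0005  0.0577] |d| 0.058 rows>=1.4 | q6 1.04
```

View pics/w24.png

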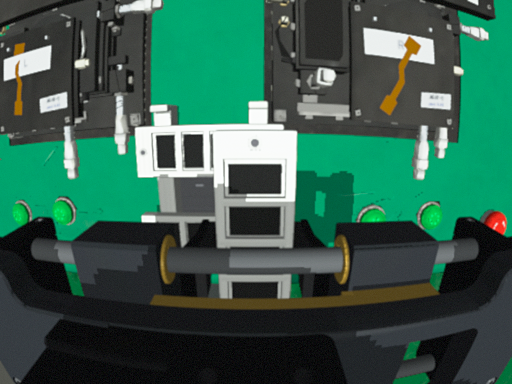

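```bash
python3 -m creep '[[[-0.001,0,0.018],[0,0,0]],[[0,0,0.018],[0,0,0]],[[0,0,0.018],[0,0,0]],[[0,0,0.01],[0,0,0]],[[0,0,0.005],[0,0,0]],[[0,0,0],[0,0,0]],[[0,0,0],[0,0,0]]]'
python3 -c "
from h import *
plan(452,-170,46.5,-89.8)"
```

```text
time: 59.45
tcp_pos: [0.453, -0.1688, 0.0553]
tcp_rot: [0.709, -0.705, -0.0, -0.0]
wrist_force: [0.6, -0.3, -1.5]
width: 0.0434
t 59.45 tcp mm [ 453.  -168.8   55.3] toolx [ 0.005 -1.    -0.   ] y [-1.    -0.005  0.   ] z [-0.  0. -1.] F [ 0.6 -0.3 -1.5] w 43.4
turn [0.   0.01 0.09] rows>=0.0 | shift in turned frame [0.0012 0.001  0.0088] |d| 0.009 rows>=0.2 | q6 1.05
```

```bash
python3 -m creep '[[[0.001,0.001,0.004],[0,0,0]],[[0,0,0.004],[0,0,0]],[[0,0,0.001],[0,0,0]],[[0,0,0],[0,0,0]],[[0,0,0],[0,0,0]]]'
python3 -m creep '[[[0,0,0],[0,0,0]],[[0,0,0],[0,0,0]],[[0,0,0],[0,0,0]],[[0,0,0],[0,0,0]]]' 0.3
python3 -m creep '[[[0,0,-0.02],[0,0,0]],[[0,0,-0.03],[0,0,0]],[[0,0,-0.03],[0,0,0]],[[-0.03,0,0],[0,0,0]],[[-0.035,0,0],[0,0,0]],[[-0.035,0,0],[0,0,0]],[[-0.035,0,0],[0,0,0]],[[-0.035,0,0],[0,0,0]],[[-0.035,0,0],[0,0,0]],[[-0.035,0,0],[0,0,0]],[[-0.035,0,0],[0,0,0]],[[0,0,0],[0,0,0]],[[0,0,0],[0,0,0]]]' 0.195
python3 - <<'E'
from h import *
tcp()
p,_=viewer.camera('top'); cv2.imwrite('pics/t25.png',p)
cv2.imwrite('pics/t25c.png',cv2.resize(p[140:260,100:440],None,fx=2.3,fy=2.3,interpolation=cv2.INTER_CUBIC))
show(p=p)
E
```

```text
time: 59.87
tcp_pos: [0.4518, -0.1704, 0.0462]
tcp_rot: [0.708, -0.706, 0.0, -0.0]
wrist_force: [0.2, -0.2, -1.2]
width: 0.0437
time: 60.2
tcp_pos: [0.452, -0.1703, 0.0463]
tcp_rot: [0.708, -0.706, 0.0, -0.0]
wrist_force: [0.1, -0.1, -0.1]
width: 0.0584
time: 61.28
tcp_pos: [0.4504, 0.1063, 0.1261]
tcp_rot: [0.71, -0.704, 0.0, 0.0]
wrist_force: [0.3, -0.7, -0.5]
width: 0.0702
t 61.28 tcp mm [450.4 106.3 126.1] toolx [ 0.008 -1.     0.   ] y [-1.    -0.008 -0.   ] z [ 0. -0. -1.] F [ 0.3 -0.7 -0.5] w 70.2
px [184. 177.] xy mm 557.4 422.1  L 126.0 W 44.3  ang(from x) 8.9
```

View pics/t25c.png

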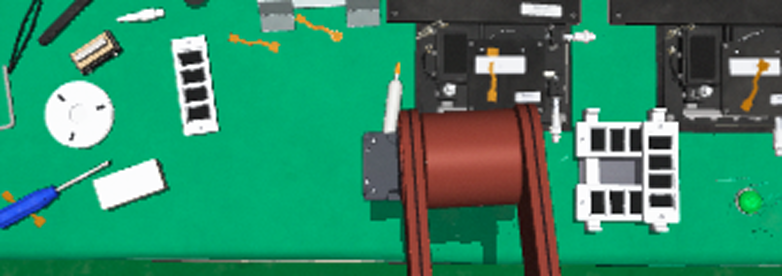

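```bash
python3 -m creep '[[[0,0,0],[0,0,-4.2]],[[0,0,0],[0,0,-4.2]],[[-0.03,0,0],[0,0,0]],[[-0.03,0,0],[0,0,0]],[[-0.03,0,0],[0,0,0]],[[-0.03,0,0],[0,0,0]],[[-0.03,0,0],[0,0,0]],[[0,0,0],[0,0,0]]]' 0.195
python3 -c "
from h import *
plan(557.4,422.1,126,-81.1)"
```

```text
time: 62.0
tcp_pos: [0.4282, 0.2555, 0.1263]
tcp_rot: [0.759, -0.652, -0.0, -0.001]
wrist_force: [0.1, -0.5, 0.4]
width: 0.0704
t 62.00 tcp mm [428.2 255.5 126.3] toolx [ 0.151 -0.989 -0.002] y [-0.989 -0.151 -0.001] z [ 0.     0.002 -1.   ] F [ 0.1 -0.5  0.4] w 70.4
turn [-0.04  0.1  -0.23] rows>=0.0 | shift in turned frame [-0.1446 -0.1534  0.0003] |d| 0.211 rows>=5.1 | q6 1.8
```

```bash
python3 -m creep '[[[-0.0207,-0.0219,0],[0,0,-0.2]],[[-0.0207,-0.0219,0],[0,0,0]],[[-0.0207,-0.0219,0],[0,0,0]],[[-0.0207,-0.0219,0],[0,0,0]],[[-0.0207,-0.0219,0],[0,0,0]],[[-0.0207,-0.0219,0],[0,0,0]],[[-0.0207,-0.0219,0],[0,0,0]],[[0,0,0.02],[0,0,0]],[[0,0,0.02],[0,0,0]],[[0,0,0.02],[0,0,0]],[[0,0,0.02],[0,0,0]],[[0,0,0.012],[0,0,0]],[[0,0,0],[0,0,0]],[[0,0,0],[0,0,0]]]' 0.195
python3 -c "
from h import *
plan(557.4,422.1,4,-81.1)
p,_=viewer.camera('wrist'); cv2.imwrite('pics/w26.png',p)"
```

```text
time: 63.17
tcp_pos: [0.5579, 0.4181, 0.0334]
tcp_rot: [0.759, -0.651, -0.0, 0.001]
wrist_force: [0.0, -0.9, -0.2]
width: 0.0701
t 63.17 tcp mm [557.9 418.1  33.4] toolx [ 0.152 -0.988  0.001] y [-0.988 -0.152  0.002] z [-0.001 -0.001 -1.   ] F [ 0.  -0.9 -0.2] w 70.1
turn [ 0.09 -0.05 -0.16] rows>=0.0 | shift in turned frame [-0.004  -0.0001  0.0294] |d| 0.03 rows>=0.7 | q6 1.95
```

View pics/w26.png

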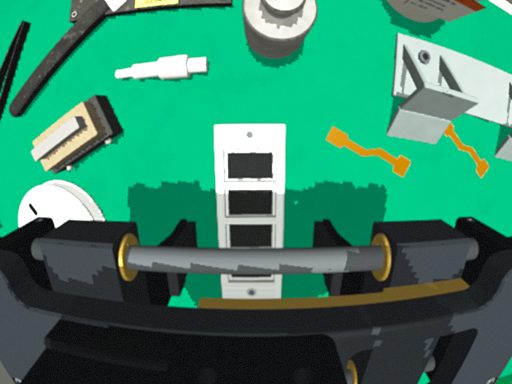

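```bash
python3 -m creep '[[[-0.001,-0.002,0.01],[0,0,0]],[[0,0,0.01],[0,0,0]],[[0,0,0.009],[0,0,0]],[[0,0,0],[0,0,0]],[[0,0,0],[0,0,0]]]' 0.195
python3 -c "
from h import *
plan(557.4,422.1,4,-81.1)"
python3 -m creep '[[[0,0,0],[0,0,0]],[[0,0,0],[0,0,0]],[[0,0,0],[0,0,0]],[[0,0,0],[0,0,0]],[[0,0,0],[0,0,0]],[[0,0,0],[0,0,0]],[[0,0,0],[0,0,0]],[[0,0,0],[0,0,0]]]' 1
python3 -m creep '[[[0,0,-0.03],[0,0,0]],[[0,0,-0.03],[0,0,0]],[[0,0,-0.03],[0,0,0]],[[0,0,-0.03],[0,0,0]],[[0,0,0],[0,0,4.35]],[[0,0,0],[0,0,4.35]],[[0,0,0],[0,0,0]]]'
python3 -c "
from h import *
plan(452,-91,130,-89.8)
p,_=viewer.camera('wrist'); cv2.imwrite('pics/w27.png',p)"
```

```text
time: 63.63
tcp_pos: [0.5583, 0.4206, 0.0036]
tcp_rot: [0.76, -0.651, -0.0, 0.001]
wrist_force: [-0.0, -0.1, 0.8]
width: 0.0703
t 63.63 tcp mm [558.3 420.6   3.6] toolx [ 0.154 -0.988  0.001] y [-0.988 -0.154  0.002] z [-0.002 -0.001 -1.   ] F [-0.  -0.1  0.8] w 70.3
turn [ 0.13 -0.06 -0.06] rows>=0.0 | shift in turned frame [-0.0016  0.0007 -0.0004] |d| 0.002 rows>=0.0 | q6 1.95
time: 64.3
tcp_pos: [0.5596, 0.4212, 0.0054]
tcp_rot: [0.759, -0.651, 0.0, -0.0]
wrist_force: [-0.1, -0.2, 0.9]
width: 0.043
time: 64.88
tcp_pos: [0.5595, 0.4211, 0.1256]
tcp_rot: [-0.707, 0.707, -0.0, 0.0]
wrist_force: [-0.1, 0.2, -1.2]
width: 0.0432
t 64.88 tcp mm [559.5 421.1 125.6] toolx [-0.001 -1.    -0.   ] y [-1.     0.001 -0.001] z [ 0.001  0.    -1.   ] F [-0.1  0.2 -1.2] w 43.2
turn [-0.04  0.02 -0.23] rows>=0.0 | shift in turned frame [ 0.5117  0.1093 -0.0044] |d| 0.523 rows>=12.5 | q6 2.1
```

View pics/w27.png

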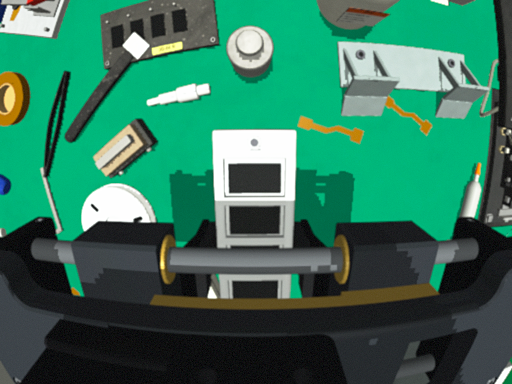

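```bash
python3 -m creep '[[[0.032,0.0068,0],[0,0,0]],[[0.032,0.0068,0],[0,0,0]],[[0.032,0.0068,0],[0,0,0]],[[0.032,0.0068,0],[0,0,0]],[[0.032,0.0068,0],[0,0,0]],[[0.032,0.0068,0],[0,0,0]],[[0.032,0.0068,0],[0,0,0]],[[0.032,0.0068,0],[0,0,0]],[[0.032,0.0068,0],[0,0,0]],[[0.032,0.0068,0],[0,0,0]],[[0.032,0.0068,0],[0,0,0]],[[0.032,0.0068,0],[0,0,0]],[[0.032,0.0068,0],[0,0,0]],[[0.032,0.0068,0],[0,0,0]],[[0.032,0.0068,0],[0,0,0]],[[0.032,0.0068,0],[0,0,0]],[[0,0,0],[0,0,0]],[[0,0,0],[0,0,0]]]'
python3 -c "
from h import *
plan(452,-91,65,-89.8)
p,_=viewer.camera('wrist'); cv2.imwrite('pics/w28.png',p)"
```

```text
time: 66.43
tcp_pos: [0.4509, -0.0924, 0.1245]
tcp_rot: [0.707, -0.707, -0.001, 0.0]
wrist_force: [0.3, 0.6, -1.1]
width: 0.0435
t 66.43 tcp mm [450.9 -92.4 124.5] toolx [ 0.    -1.    -0.001] y [-1.    -0.     0.001] z [-0.001  0.001 -1.   ] F [ 0.3  0.6 -1.1] w 43.5
turn [ 0.06  0.03 -0.18] rows>=0.0 | shift in turned frame [-0.0014 -0.0011  0.0595] |d| 0.06 rows>=1.4 | q6 1.2
```

View pics/w28.png

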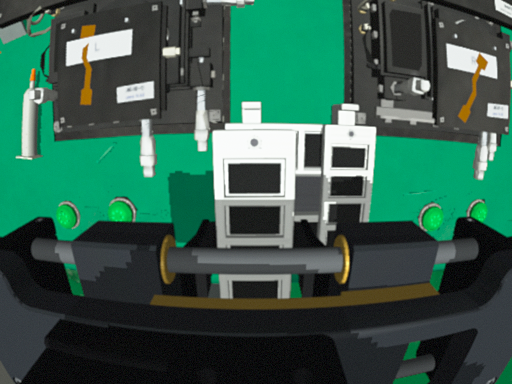

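```bash
python3 -m creep '[[[-0.001,0,0.018],[0,0,0]],[[0,0,0.018],[0,0,0]],[[0,0,0.018],[0,0,0]],[[0,0,0.01],[0,0,0]],[[0,0,0.005],[0,0,0]],[[0,0,0],[0,0,0]],[[0,0,0],[0,0,0]]]'
python3 -c "
from h import *
plan(452,-91,47.3,-89.8)"
```

```text
time: 67.07
tcp_pos: [0.452, -0.0897, 0.0564]
tcp_rot: [0.708, -0.706, 0.0, -0.0]
wrist_force: [0.5, 0.3, -1.3]
width: 0.0437
t 67.07 tcp mm [452.  -89.7  56.4] toolx [ 0.003 -1.    -0.   ] y [-1.    -0.003 -0.   ] z [ 0.  0. -1.] F [ 0.5  0.3 -1.3] w 43.7
turn [-0.01  0.   -0.  ] rows>=0.0 | shift in turned frame [0.0013 0.     0.0091] |d| 0.009 rows>=0.2 | q6 1.2
```

```bash
python3 -m creep '[[[0.001,0,0.004],[0,0,0]],[[0,0,0.004],[0,0,0]],[[0,0,0.001],[0,0,0]],[[0,0,0],[0,0,0]],[[0,0,0],[0,0,0]]]'
python3 -m creep '[[[0,0,0],[0,0,0]],[[0,0,0],[0,0,0]],[[0,0,0],[0,0,0]],[[0,0,0],[0,0,0]]]' 0.3
python3 -m creep '[[[0,0,-0.02],[0,0,0]],[[0,0,-0.03],[0,0,0]],[[0,0,-0.03],[0,0,0]],[[-0.03,0,0],[0,0,0]],[[-0.035,0,0],[0,0,0]],[[-0.035,0,0],[0,0,0]],[[-0.035,0,0],[0,0,0]],[[-0.035,0,0],[0,0,0]],[[-0.035,0,0],[0,0,0]],[[-0.035,0,0],[0,0,0]],[[-0.035,0,0],[0,0,0]],[[0,0,0],[0,0,0]],[[0,0,0],[0,0,0]],[[0,0,0],[0,0,0]]]' 0.195
python3 - <<'E'
from h import *
tcp()
p,_=viewer.camera('top'); cv2.imwrite('pics/t29.png',p)
cv2.imwrite('pics/t29c.png',cv2.resize(p[170:250,320:420],None,fx=7,fy=7,interpolation=cv2.INTER_CUBIC))
p,_=viewer.camera('side'); cv2.imwrite('pics/s29c.png',cv2.resize(p[220:310,240:360],None,fx=6,fy=6,interpolation=cv2.INTER_CUBIC))
E
```

```text
time: 67.48
tcp_pos: [0.452, -0.0914, 0.0474]
tcp_rot: [0.708, -0.706, 0.0, -0.0]
wrist_force: [0.2, 0.0, -0.1]
width: 0.0435
time: 67.82
tcp_pos: [0.4517, -0.0913, 0.0471]
tcp_rot: [0.708, -0.706, 0.0, 0.0]
wrist_force: [-0.0, -0.4, -0.4]
width: 0.0587
time: 68.98
tcp_pos: [0.4508, 0.1835, 0.1268]
tcp_rot: [0.708, -0.706, 0.0, 0.0]
wrist_force: [-0.5, 0.7, 0.0]
width: 0.0701
t 68.98 tcp mm [450.8 183.5 126.8] toolx [ 0.003 -1.     0.001] y [-1.    -0.003  0.001] z [-0.001 -0.001 -1.   ] F [-0.5  0.7  0. ] w 70.1
```

View pics/t29c.png

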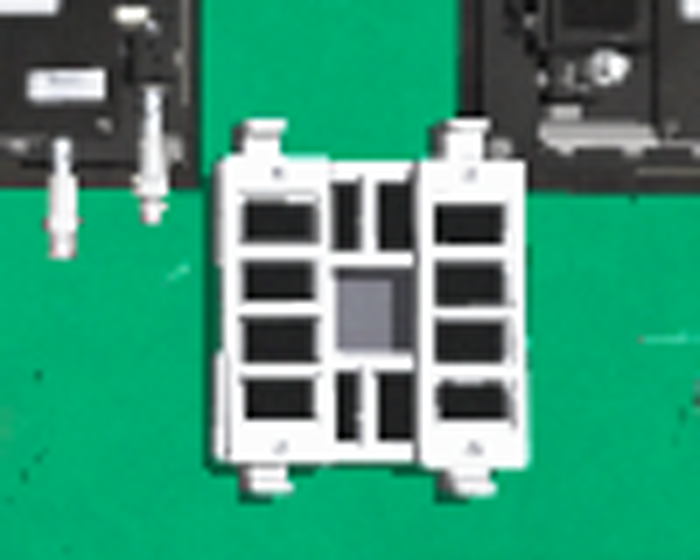

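View pics/s29c.png

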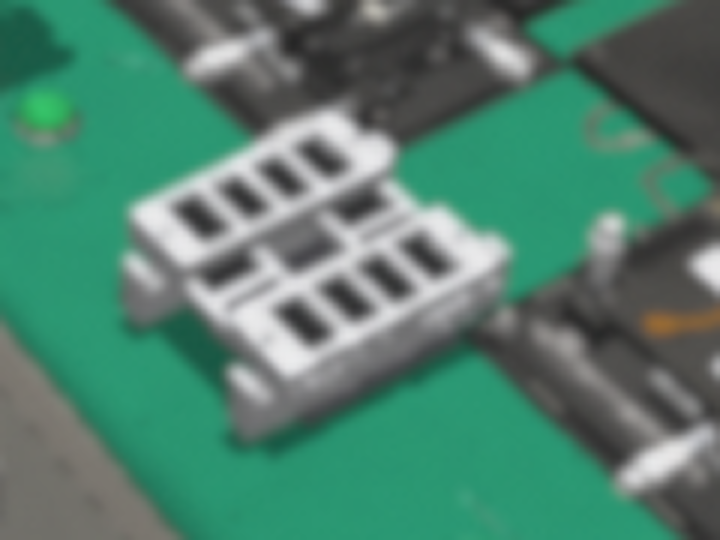

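View pics/t29.png

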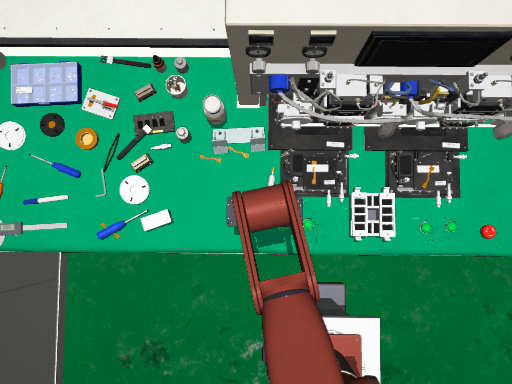

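Run:
```python
from h import *
c=viewer.get_calibration("top"); g=lambda u,v:(320+(u+.5)/7-.5,170+(v+.5)/7-.5)
for q in [[(222,160),(328,160),(226,465),(330,465)],[(418,160),(525,160),(420,468),(527,468)]]:
    w=proj_plane(c,[g(*a) for a in q],0.054)*1000; print(w[:,:2].round(1).tolist(), w.mean(0).round(1))
print((proj_plane(c,[g(240,122),g(285,122),g(245,490),g(290,490),g(440,120),g(488,120),g(445,492),g(492,492)],0.04)*1000)[:,:2].round(1).tolist())
r.job_done()
```

```text
[[511.3, -67.2], [511.6, -110.7], [386.4, -68.1], [386.8, -110.5]] [449.  -89.1  54. ]
[[512.0, -147.6], [512.3, -191.5], [385.9, -147.2], [386.3, -190.8]] [ 449.1 -169.3   54. ]
[[528.1, -77.4], [528.3, -96.0], [375.9, -78.5], [376.1, -97.1], [529.7, -160.3], [529.8, -180.2], [375.9, -160.8], [376.0, -180.1]]
the job is handed in; nothing more can be done
```

I stacked all four carriers that were there (no fifth was visible) pockets up on the drying stand. It took 69 s of the 210 s allowed, and I've handed the job in.

- **Turning over:** the three carriers lying pockets down were each pushed up the fence, squeezed upright, backed out, stood on edge and tipped onto their backs.
- **First layer:** two of these lie across the bearers at x ≈ 492 and x ≈ 413 mm. The first was measured by the wrist camera after placing. The second is the arm position at release.
- **Second layer:** the third and the carrier that was already pockets up lie along the stand at y ≈ -89 and y ≈ -169 mm, by the top camera.
- **Last check:** the stand's middle came out at about (452, -129) mm, so all four carriers sit within about 5 mm of their places. They look square and level in the top and side views, and the gripper is clear of everything.

- **Bottle touched:** the gripper body pressed on the bottle behind the fence during the first push, with the wrist reading about 15 N in x and 10 N in y. I backed off and shifted sideways. The bottle did not visibly move.
- **Carrier knocked:** the carrier that lay pockets up was knocked about 3 cm aside part way through, so I located it again before picking it up.
- **Measurements that differed:** the top and wrist cameras disagreed by about 4 mm on where the stand is. I aimed between the two.
- **Left alone:** the syringe, screwdriver and carton look unmoved in the last top view. I did not measure them.

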